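# Change the batch in the UV curing box

### The arm

A 7-joint arm with a two-finger parallel gripper is mounted at the origin on the work surface. World frame = base frame: x ahead of the robot, y to its left, z up, the work surface at z = 0. Lengths are in m, angles in rad, forces in N, time in s.
With the tool pointing down it reaches from about 0.4 to 0.85 m from the base axis. Payload 10.4 kg.
Tool frame: the origin (TCP) lies at the very end of the fingers, on their centre line; the grasp point (between the pads) lies 19 mm behind it; z points along the fingers, y is the line along which they close (so a half turn about z gives the same grasp; the last joint's range is limited). The gripper opens to 85 mm and grips with 20 to 120 N. Pads are 22 mm wide; open, the fingers measure 114 mm over their backs; the gripper's body (76 mm by 85 mm) begins 54 mm behind the grasp point. The pads swing forward as they close: fully open they stand 13 mm farther back than shut.
Start: joints at [1.243, 0.332, -0.065, 1.46, 0.022, 1.35, -0.088], TCP at [0.188, -0.596, 0.231] pointing down, gripper open.
Joint ranges: [-2.6, 2.6], [-0.5, 2.12], [-1.47, 1.34], [0.16, 2.42], [-1.27, 4.41], [0.06, 2.06], [-2.6, 2.6]. Speed limits (rad/s): [2.22, 2.22, 2.79, 2.79, 3.14, 3.14, 3.14].

### API

Orientations are given as a rotation vector (axis times angle).
In Python, from station import state, capture, camera_info, close_job, recognise gives the robot as it stands. The module is installed in compiled form; this text tells all that it offers.
- The arm moves only by the tool apply_moves, never from a script. Its argument "deltas" is one flat list of numbers, 7 for each row, row after row: the opening, from 0 (shut) to 1 (fully open), then the shift along the tool's x, y, z in m, then the turn, a rotation vector about the tool's x, y, z in rad. A call has 1 to 8 rows; each row is the pose to reach, as a shift and turn from the pose commanded when the call began, along the tool's axes at that moment; what a row does not reach only later rows make up. A row lasts 1/8 s, in which the tool goes at most 62.5 mm and 10.7 degrees, less where a joint would pass 70% of its speed; a pose out of reach is approached as far as the arm can. A call with a gripper value outside its range is refused whole. The fingers move at their own pace and stop on an object; the grip force is fixed at half the most. Time passes only in rows, so rows that repeat a pose let the fingers close. It gives the time, the measured TCP pose, the force, the opening and the grip force at its end, in the units of the state.
- state(): the state, without advancing time (a new reading comes with each control period).
- capture(name): name is "scene" or "side" or "wrist"; returns the picture (400x640x3 uint8, blue, green, red); there is no depth.
- camera_info(name): a dict with "fx", "fy", "cx", "cy" (pixels), "dist_coeffs" ([k1, k2, p1, p2, k3] as OpenCV has them; the pictures are not rectified), "world_from_camera" (4x4, takes a point from camera to world coordinates); the wrist camera has in their place "T_tool_cam" (4x4, takes a point from camera to tool coordinates, whose origin is the TCP and whose axes are the flange's). Camera axes: x right, y down, z forward; pixel columns grow to the right and rows downward; lengths in m; the calibration is good to about 2 mm. A picture is of the moment at which its call begins: read the wrist's pose just before it. camera_info takes no time and is no camera call.
- close_job(): hands the job in; it is judged then, once.
Trained networks look in the newest picture that a camera, given by its name, has taken for a name from the list of things; names that differ only in an ending like _2 or _b are one class to them, and where a whole thing is asked for, a point or a joint stands for the part that bears it (a point fixed in the world has none). Each returns a list of dicts, best first, with "confidence" (0 to 1); they miss things now and then, are a little off and sometimes report something else, mostly with a low value. They report only what shows in the picture. A call takes as long as a camera call.
- recognise(camera, query): "pixel" ([column, row] in pixels, amid what is visible of it).
The state is a dict: "t": time; "joint_pos": joint angles; "joint_velocities": joint speeds; "effort": joint torques, N m; "tcp_pos": TCP position; "orientation": TCP orientation; "contact_force": force on the tool from outside, world axes, zero at the start; "torque": the same for the moment, N m; "width": finger opening in m; "finger_force": force on a finger pad.
Only numpy, scipy, OpenCV 4.12 (cv2) and the standard library are available. Lean on these libraries where they do the work, as an engineer would, in place of code of your own. Each camera call takes 0.05 s, during which the arm holds its last target. There are 200 camera calls.

### The job

The curing box is still switched on from the last batch: turn its red isolator handle off, then stand the amber lid upright and move every dark, cured sanding block from the box to the blue tray. Lay all the pale, freshly glued blocks in the box, flat on its floor with their grips up, then shut the lid fully and turn the handle back on. The box must never be on while its lid is up, and the other things on the bench stay where they are.

Things in the scene. Friction and masses are not known exactly. Their poses are not given: they have to be found in the camera images.
- fresh0: freshly glued sanding block, pale maple all over, starts on the bench on or beside the green cutting mat (may be absent); 60 g, rigid: base 76 (x) x 44 (y) x 12 mm, with a grip rib on top, 40 (x) x 16 (y) x 26 mm tall, centred; 38 mm tall in all. Origin: centre of the underside, z up. Take it by the rib, across its 16 mm
- fresh1: freshly glued sanding block, pale maple all over, starts on the bench on or beside the green cutting mat (may be absent); 60 g, rigid: base 76 (x) x 44 (y) x 12 mm, with a grip rib on top, 40 (x) x 16 (y) x 26 mm tall, centred; 38 mm tall in all. Origin: centre of the underside, z up. Take it by the rib, across its 16 mm
- fresh2: freshly glued sanding block, pale maple all over, starts on the bench on or beside the green cutting mat (may be absent); 60 g, rigid: base 76 (x) x 44 (y) x 12 mm, with a grip rib on top, 40 (x) x 16 (y) x 26 mm tall, centred; 38 mm tall in all. Origin: centre of the underside, z up. Take it by the rib, across its 16 mm
- cured0: cured sanding block, dark walnut all over, starts inside the curing box (may be absent); 60 g, rigid: base 76 (x) x 44 (y) x 12 mm, with a grip rib on top, 40 (x) x 16 (y) x 26 mm tall, centred; 38 mm tall in all. Origin: centre of the underside, z up. Take it by the rib, across its 16 mm
- cured1: cured sanding block, dark walnut all over, starts inside the curing box (may be absent); 60 g, rigid: base 76 (x) x 44 (y) x 12 mm, with a grip rib on top, 40 (x) x 16 (y) x 26 mm tall, centred; 38 mm tall in all. Origin: centre of the underside, z up. Take it by the rib, across its 16 mm
- uvbox: white UV curing box, fixed, open-topped under its amber lid: outside 160 (x) x 210 (y) x 60 mm high, walls and floor 5 mm thick. Origin at the centre of its underside, inner floor at z = 5 mm; x points away from the robot to the hinge side. Three blocks fit side by side, long sides along the box's x, about 56 mm apart in y
- lid (a joint): angle of the curing box's lid, rad: 0 shut, 1.57 upright, stop at 2.2. Stiff friction hinge: it stays at any angle where it is left; takes about 2 to 6 N at its handle to move. Opening lifts the near edge and swings it up and away from the robot
- lid_hinge (a point): middle of the lid's hinge line, on top of the box's far (+x) wall, 60 mm above the bench; its y is the hinge line, the frame turns with the lid (axes agree with the box's when shut)
- lid_handle (a point): middle of the lid's black bar handle: round, 10 mm thick, 100 mm long, parallel to the hinge, a post at each end. Lid shut: 150 mm in front (-x) of the hinge and 46 mm above it, 40 mm clear of the lid's face, 10 mm in from the lid's edge. The bar can turn in the fingers: a gripper pinching it from above, closing across it, may point down through the whole swing. Frame turns with the lid
- switch (a joint): angle of the red isolator handle, rad: 0 = off, 1.57 = on (stops at -0.04 and 1.61); grows clockwise seen from above. Sprung over-centre: from either side of halfway (0.785) it snaps into the off or the on detent; about 0.3 N m turns it over
- isolator_axis (a point): point on the upright turning axis of the red isolator handle, at the height to grip (88 mm above the bench); frame of the fixed housing. The handle is a straight bar 74 long x 14 wide x 28 mm tall (top at 97 mm) on a disc, white mark near one end. Off: bar along the housing's x, mark to -x by the white dot. On: bar along its y, mark to +y by the green dot
- isolator: housing of the isolator, fixed: grey box 100 x 100 x 60 mm with a yellow top plate, the red handle on top. Origin at the centre of its underside
- tray: shallow blue tray for finished blocks, fixed: outside 130 (x) x 160 (y) x 18 mm high, walls and floor 5 mm thick. Origin at the centre of its underside, inner floor at z = 5 mm. Two blocks fit side by side, long sides along the tray's x, about 72 mm apart in y
- mat: thin green cutting mat, 130 (x) x 210 (y) x 1 mm, on the bench, fixed and no obstacle: the fresh blocks on it stand at bench height (z = 0). Origin at its centre
- plane: bystander: small steel hand plane with dark wood handles, 150 x 48 x 42 mm, origin under its centre
- tape: bystander: roll of yellow tape lying flat, 64 mm across, 24 mm high, origin under its centre
- glue: bystander: white glue bottle with an orange cap, 44 mm across, 110 mm tall, origin under its centre
- jar: bystander: glass jar with a brass-coloured lid, 66 mm across, 75 mm tall, origin under its centre
- driver: bystander: screwdriver lying on the bench
- mug: bystander: blue mug, 80 mm across, 90 mm tall, origin under its centre
- offcut: bystander: brown wood offcut 120 x 50 x 18 mm, origin under its centre

How it is judged:
On the way, in this order (a step that is already met when the one before it is completed fails the run):
1. the isolator handle is turned off (value of joint switch below 0.15 rad), for 0.2 s.
2. the lid stands upright (80 to 100 degrees), the handle still off (value of joint lid between 1.39 and 1.75 rad and value of joint switch below 0.15 rad), for 0.3 s.
3. with the lid still up, every cured block lies flat in the tray and every fresh block flat in the box (x of fresh0 in the frame of uvbox between -0.06 and 0.06 m and y of fresh0 in the frame of uvbox between -0.09 and 0.09 m and z of each of fresh0, fresh1, fresh2 in the frame of uvbox below 0.013 m and angle between each of fresh0, fresh1, fresh2, cured0, cured1's own z axis and vertical below 0.12 rad and x of fresh1 in the frame of uvbox between -0.06 and 0.06 m and y of fresh1 in the frame of uvbox between -0.09 and 0.09 m and x of fresh2 in the frame of uvbox between -0.06 and 0.06 m and y of fresh2 in the frame of uvbox between -0.09 and 0.09 m and x of cured0 in the frame of tray between -0.05 and 0.05 m and y of cured0 in the frame of tray between -0.065 and 0.065 m and z of each of cured0, cured1 in the frame of tray below 0.013 m and x of cured1 in the frame of tray between -0.05 and 0.05 m and y of cured1 in the frame of tray between -0.065 and 0.065 m and value of joint lid above 1.2 rad), for 0.2 s.
4. the lid is shut, the handle still off (value of joint lid below 0.05 rad and value of joint switch below 0.15 rad), for 0.2 s.
5. the isolator handle is turned on (value of joint switch above 1.42 rad), for 0.2 s.
At the end, for the whole second after the job is handed in: Isolator handle on (above 1.42 rad), lid shut (below 0.05 rad), every fresh block inside the curing box and every cured block inside the tray, each flat on the floor with its grip up (tilt below 0.12 rad, origin less than 13 mm above the underside of box or tray), all at rest and let go (x of fresh0 in the frame of uvbox between -0.06 and 0.06 m and y of fresh0 in the frame of uvbox between -0.09 and 0.09 m and z of each of fresh0, fresh1, fresh2 in the frame of uvbox below 0.013 m and angle between each of fresh0, fresh1, fresh2, cured0, cured1's own z axis and vertical below 0.12 rad and x of fresh1 in the frame of uvbox between -0.06 and 0.06 m and y of fresh1 in the frame of uvbox between -0.09 and 0.09 m and x of fresh2 in the frame of uvbox between -0.06 and 0.06 m and y of fresh2 in the frame of uvbox between -0.09 and 0.09 m and x of cured0 in the frame of tray between -0.05 and 0.05 m and y of cured0 in the frame of tray between -0.065 and 0.065 m and z of each of cured0, cured1 in the frame of tray below 0.013 m and x of cured1 in the frame of tray between -0.05 and 0.05 m and y of cured1 in the frame of tray between -0.065 and 0.065 m and linear speed of each of fresh0, fresh1, fresh2, cured0, cured1 below 0.02 m/s and value of joint lid below 0.05 rad and value of joint switch above 1.42 rad); the robot touches nothing.
It fails at once if the box is on (handle past halfway) while its lid is up by more than 0.2 rad (value of joint switch above 0.8 rad and value of joint lid above 0.2 rad).
It fails at once if another thing on the bench is shifted by more than 40 mm (distance of any of plane, tape, glue, jar, driver, mug, offcut from where it was at the start of the episode above 0.04 m).
Of fresh0, fresh1, fresh2 only 2 to 3 are there at a start; the rules pass over those that are not, and their reading is None.
Of cured0, cured1 only 1 to 2 are there at a start; the rules pass over those that are not, and their reading is None.
At some moment in a run one of fresh0, fresh1, fresh2 may be knocked a few centimetres aside while the robot is not near it.
It also fails if it takes over 210 s, if anything falls off the work surface, if the arm or the gripper's body presses on something with over 40 N, if the wrist force passes 120 N, or if a joint passes its speed limit or range.

## Working session

There is one attempt and no reset: what is moved stays moved. The work goes in short steps, Python scripts to look and compute and a tool call to move; the robot and the scene stay as the last step left them, time stands still between calls to the robot, and variables do not carry over. Pictures are saved under pics/ and viewed, at most 16 in all, crops included, and the job is handed in when it is done.

Besides the shell and the picture viewer there is one more tool, called after ">>>" by a JSON object that holds its "fn" and its "kwargs", one argument or row to a line. apply_moves: Moves the arm, as the interface text tells. Its arguments: {"type":"object","properties":{"deltas":{"type":"array","items":{"type":"number"}}},"required":["deltas"]}

```bash
mkdir -p pics; cat > h.py <<'E'
import numpy as np, cv2
from scipy.spatial.transform import Rotation as R
from station import state, capture, camera_info, close_job, recognise
def ray(name, px, s=None):
    c=camera_info(name); K=np.array([[c['fx'],0,c['cx']],[0,c['fy'],c['cy']],[0,0,1]])
    n=cv2.undistortPoints(np.array([[px]],float),K,np.array(c['dist_coeffs'],float))[0,0]
    if name=='wrist':
        s=s or state(); T=np.eye(4); T[:3,:3]=R.from_rotvec(s['orientation']).as_matrix(); T[:3,3]=s['tcp_pos']
        T=T@np.array(c['T_tool_cam'])
    else: T=np.array(c['world_from_camera'])
    return T[:3,3], T[:3,:3]@np.array([n[0],n[1],1])
def at(name,px,z,s=None):
    o,d=ray(name,px,s); return o+d*(z-o[2])/d[2]
def proj(name,P,s=None):
    c=camera_info(name); K=np.array([[c['fx'],0,c['cx']],[0,c['fy'],c['cy']],[0,0,1]])
    if name=='wrist':
        s=s or state(); T=np.eye(4); T[:3,:3]=R.from_rotvec(s['orientation']).as_matrix(); T[:3,3]=s['tcp_pos']
        T=T@np.array(c['T_tool_cam'])
    else: T=np.array(c['world_from_camera'])
    W=np.linalg.inv(T)
    return cv2.projectPoints(np.array(P,float).reshape(-1,1,3),cv2.Rodrigues(W[:3,:3])[0],W[:3,3],K,np.array(c['dist_coeffs'],float))[0][:,0]
E
python3 - <<'E'
from h import *
s=state();print({k:np.round(v,3) for k,v in s.items()})
for n in ['scene','side']:
    cv2.imwrite(f'pics/{n}0.png',capture(n))
    c=camera_info(n);print(n,np.round(c['world_from_camera'],2).tolist(),c['fx'])
    for q in ['fresh0','cured0','uvbox','lid_handle','isolator','tray','mat','switch']:
        print(q,[(np.round(r['pixel']).tolist(),round(r['confidence'],2)) for r in recognise(n,q)][:5])
print(np.round(camera_info('wrist')['T_tool_cam'],3).tolist(),camera_info('wrist')['fx'])
E
```

```text
{'t': np.float64(0.0), 'joint_pos': array([ 1.243,  0.333, -0.065,  1.461,  0.022,  1.35 , -0.089]), 'joint_velocities': array([ 0.001, -0.   ,  0.   , -0.   , -0.001, -0.   ,  0.001]), 'effort': array([-1.0000e-03, -6.2546e+01,  4.9000e-02, -3.9160e+01,  1.6000e-02,
        1.0000e-02,  0.0000e+00]), 'tcp_pos': array([ 0.187, -0.596,  0.231]), 'orientation': array([-3.104, -0.477,  0.   ]), 'contact_force': array([-0.425, -0.046,  0.508]), 'torque': array([-0.02 , -0.007,  0.029]), 'finger_force': np.float64(0.0), 'width': np.float64(0.085)}
scene [[0.61, 0.53, -0.59, 1.61], [0.79, -0.4, 0.46, -0.8], [0.01, -0.75, -0.66, 1.28], [0.0, 0.0, 0.0, 1.0]] 501.0201778719094
fresh0 [([310.0, 219.0], 0.61), ([356.0, 167.0], 0.54), ([340.0, 170.0], 0.51)]
cured0 []
uvbox [([308.0, 218.0], 0.74)]
lid_handle [([305.0, 210.0], 0.62)]
isolator [([379.0, 192.0], 0.92)]
tray [([252.0, 264.0], 0.9)]
mat [([345.0, 176.0], 0.57)]
switch [([339.0, 168.0], 0.72), ([190.0, 271.0], 0.64)]
side [[-0.97, -0.19, 0.16, 0.39], [-0.25, 0.69, -0.68, 0.74], [0.02, -0.7, -0.72, 0.82], [0.0, 0.0, 0.0, 1.0]] 370.9022686803261
fresh0 [([367.0, 299.0], 0.88), ([359.0, 322.0], 0.63)]
cured0 []
uvbox [([328.0, 197.0], 0.66)]
lid_handle [([328.0, 187.0], 0.91)]
isolator [([289.0, 278.0], 0.94), ([366.0, 116.0], 0.25)]
tray [([331.0, 144.0], 0.75)]
mat [([364.0, 308.0], 0.78), ([233.0, 245.0], 0.41)]
switch [([287.0, 268.0], 0.94)]
[[0.0, -0.955, -0.296, 0.077], [1.0, 0.0, 0.001, 0.001], [-0.001, -0.296, 0.955, -0.141], [0.0, 0.0, 0.0, 1.0]] 351.8512477450264
```

View pics/scene0.png

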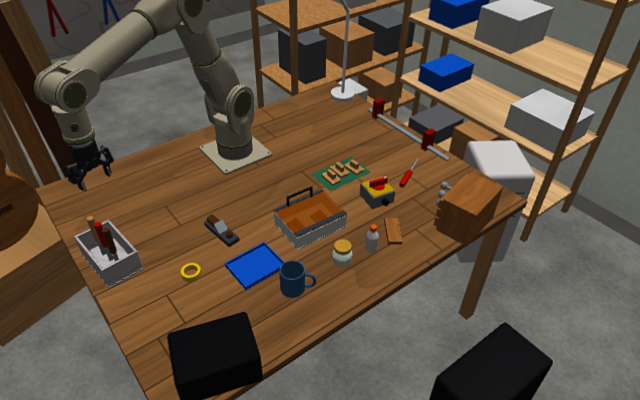

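View pics/side0.png

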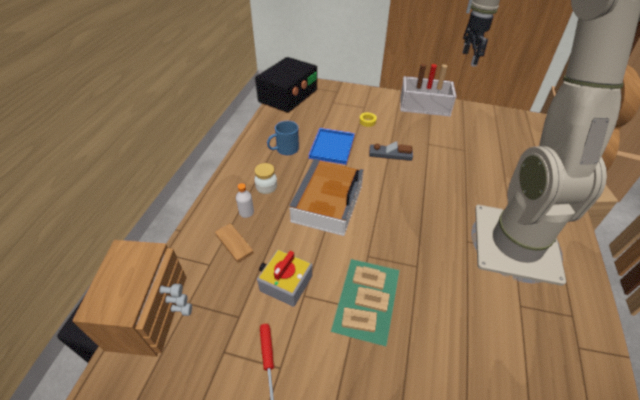

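```bash
python3 - <<'E'
from h import *
for n,q,px,z in [('side','lid_handle',(328,187),.106),('side','box',(328,197),.06),('side','sw',(287,268),.09),('scene','sw',(378,184),.09),('side','tray',(331,144),.005),('scene','tray',(252,264),.005),('side','f',(370,277),.03),('side','f',(373,298),.03),('side','f',(360,319),.03),('side','mat',(366,302),0),('side','plane',(391,152),.02),('side','tape',(368,119),.02),('side','jar',(265,180),.05),('side','glue',(244,203),.05),
('side','boxc',(304,166),.06),('side','boxc',(364,172),.06),('side','boxc',(346,222),.06),('side','boxc',(292,210),.06),('side','tr',(331,129),.018),('side','tr',(355,134),.018),('side','tr',(349,163),.018),('side','tr',(310,156),.018)]:
    print(n,q,np.round(at(n,px,z),3))
im=cv2.imread('pics/side0.png')[100:350,220:420]
im2=cv2.imread('pics/scene0.png')[150:250,265:425]
a=cv2.resize(im,None,fx=2.4,fy=2.4,interpolation=2);b=cv2.resize(im2,None,fx=1.98,fy=1.98,interpolation=2)
o=np.zeros((600,800,3),np.uint8);o[:a.shape[0],:480]=a;o[:b.shape[0],481:481+b.shape[1]]=b
cv2.imwrite('pics/crop1.png',o)
E
```

```text
side lid_handle [0.544 0.028 0.106]
side box [0.545 0.022 0.06 ]
side sw [0.576 0.295 0.09 ]
scene sw [0.603 0.269 0.09 ]
side tray [ 0.608 -0.286  0.005]
scene tray [ 0.591 -0.283  0.005]
side f [0.387 0.232 0.03 ]
side f [0.37  0.286 0.03 ]
side f [0.39  0.346 0.03 ]
side mat [0.384 0.284 0.   ]
side plane [ 0.396 -0.279  0.02 ]
side tape [ 0.504 -0.454  0.02 ]
side jar [ 0.746 -0.007  0.05 ]
side glue [0.77  0.098 0.05 ]
side boxc [ 0.648 -0.088  0.06 ]
side boxc [ 0.464 -0.11   0.06 ]
side boxc [0.477 0.099 0.06 ]
side boxc [0.628 0.096 0.06 ]
side tr [ 0.625 -0.356  0.018]
side tr [ 0.534 -0.349  0.018]
side tr [ 0.524 -0.187  0.018]
side tr [ 0.657 -0.187  0.018]
```

View pics/crop1.png

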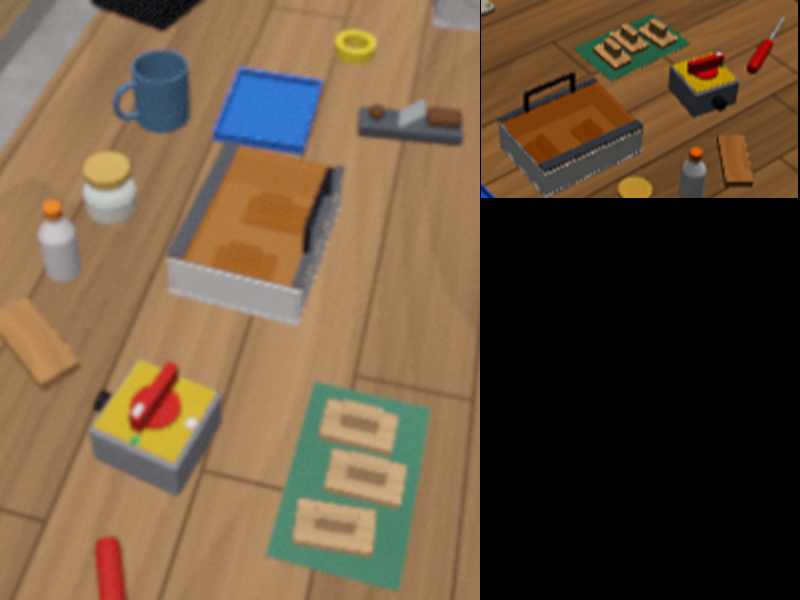

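```bash
cat >> h.py <<'E'
def mv(x,y,z,psi=None,tilt=0):
    s=state(); A=R.from_rotvec(s['orientation']); M=A.as_matrix()
    cur=np.arctan2(M[1,0],M[0,0]); psi=cur if psi is None else psi
    B=R.from_euler('z',psi)*R.from_euler('x',np.pi)*R.from_euler('y',tilt)
    d=A.inv().apply(np.array([x,y,z])-s['tcp_pos']); r=(A.inv()*B).as_rotvec()
    print('tcp',np.round(s['tcp_pos'],4),'psi',round(cur,3),'d',np.round(d,4).tolist(),'r',np.round(r,4).tolist(),'rows',np.linalg.norm(d)/.0625,np.linalg.norm(r)/.1867,'t',round(float(s['t']),2))
E
python3 -c "
from h import *
mv(.53,.03,.36,0)"
```

```text
tcp [ 0.1876 -0.5962  0.2313] psi 0.305 d [0.5146, -0.4945, -0.1287] r [0.0001, -0.0, 0.3048] rows 11.603149047433389 1.6327730339619309 t 0.9
```

>>> {"fn": "apply_moves", "kwargs": {
  "deltas": [1, 0.24, -0.23, -0.1, 0, 0, 0.15, 1, 0.24, -0.23, -0.1, 0, 0, 0.3, 1, 0.24, -0.23, -0.1, 0, 0, 0.305, 1, 0.24, -0.23, -0.1, 0, 0, 0.305, 1, 0.24, -0.23, -0.129, 0, 0, 0.305, 1, 0.515, -0.495, -0.129, 0, 0, 0.305, 1, 0.515, -0.495, -0.129, 0, 0, 0.305, 1, 0.515, -0.495, -0.129, 0, 0, 0.305]
}}

```text
t: 1.9
tcp_pos: [0.4186, -0.1734, 0.3473]
orientation: [3.141, -0.001, 0.001]
contact_force: [0.9, -1.0, 0.1]
width: 0.0856
finger_force: 0.0
```

```bash
python3 -c "
from h import *
mv(.53,.03,.36,0)"
```

```text
tcp [ 0.4186 -0.1734  0.3473] psi -0.0 d [0.1113, -0.2034, -0.0128] r [0.0009, -0.0008, -0.0004] rows 3.715571285808116 0.006969288699363495 t 1.9
```

>>> {"fn": "apply_moves", "kwargs": {
  "deltas": [1, 0.111, -0.203, -0.013, 0, 0, 0, 1, 0.111, -0.203, -0.013, 0, 0, 0, 1, 0.111, -0.203, -0.013, 0, 0, 0, 1, 0.111, -0.203, -0.013, 0, 0, 0, 1, 0.111, -0.203, -0.013, 0, 0, 0, 1, 0.111, -0.203, -0.013, 0, 0, 0]
}}

```text
t: 2.65
tcp_pos: [0.529, 0.027, 0.3596]
orientation: [3.141, -0.001, -0.0]
contact_force: [0.5, -0.1, 0.3]
width: 0.085
finger_force: 0.0
```

```bash
python3 - <<'E'
from h import *
s=state();print(s['tcp_pos'],s['orientation'],np.abs(s['joint_velocities']).max())
im=capture('wrist');cv2.imwrite('pics/w1.png',im);cv2.imwrite('pics/w1b.png',cv2.resize(im,(800,500),interpolation=2))
for q in ['fresh0','cured0','uvbox','lid_handle','isolator','tray','mat','switch']:
    print(q,[(np.round(r['pixel']).tolist(),round(r['confidence'],2)) for r in recognise('wrist',q)][:5])
E
```

```text
[0.52897339 0.02701656 0.35963137] [ 3.14115759e+00 -1.03521933e-03 -4.49176085e-04] 0.019378834126394403
fresh0 [([159.0, 253.0], 0.96), ([120.0, 240.0], 0.73), ([198.0, 241.0], 0.6)]
cured0 []
uvbox [([351.0, 133.0], 0.66), ([632.0, 168.0], 0.66)]
lid_handle [([351.0, 136.0], 0.87)]
isolator [([125.0, 110.0], 0.77), ([516.0, 5.0], 0.46), ([123.0, 237.0], 0.44)]
tray [([535.0, 96.0], 0.86)]
mat [([163.0, 226.0], 0.94)]
switch [([108.0, 110.0], 0.9), ([162.0, 251.0], 0.44)]
```

View pics/w1b.png

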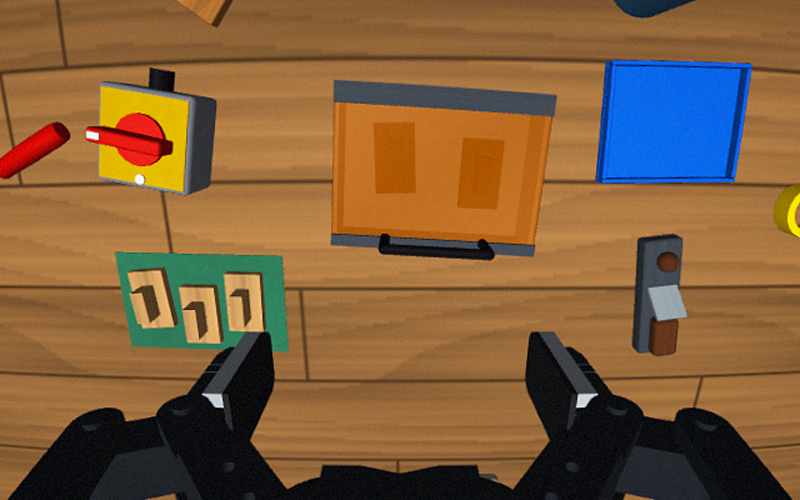

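```bash
cat > m.py <<'E'
from h import *
s={'tcp_pos':[.52897,.02702,.35963],'orientation':[3.14116,-.001035,-.00045]}
def P(n,z,*v):
    q=[at('wrist',(a/1.25,b/1.25),z,s)[:2] for a,b in v]
    q=np.array(q);print(n,np.round(q,3).tolist(),'mean',np.round(q.mean(0),4).tolist());
    d=np.diff(np.vstack([q,q[:1]]),axis=0);print('   len',np.round(np.hypot(*d.T),3),'ang',np.round(np.degrees(np.arctan2(d[:,1],d[:,0])),1))
P('iso',.062,(99,83),(190,95),(187,194),(97,181))
P('dot',.062,(139,180));P('disc',.066,(140,140))
P('bar',.097,(86,133),(171,148))
P('lid',.063,(334,81),(557,96),(533,255),(331,243))
P('handle',.106,(380,243),(492,255))
P('tray',.018,(606,60),(750,64),(738,182),(598,181))
P('A',.012,(129,274),(163,268),(174,324),(141,330))
P('B',.012,(180,290),(215,286),(220,343),(186,346))
P('C',.012,(225,274),(260,272),(264,331),(230,334))
P('mat',.001,(116,252),(282,256),(287,350),(133,346))
P('cu1',.017,(374,124),(413,123),(415,192),(376,194))
P('cu2',.017,(463,138),(503,140),(498,209),(459,206))
P('plane',.03,(660,295));P('tape',.02,(797,210))
E
python3 m.py
```

```text
iso [[0.645, 0.319], [0.631, 0.228], [0.534, 0.243], [0.549, 0.338]] mean [0.5897, 0.282]
   len [0.092 0.097 0.096 0.098] ang [-98.9 171.   81.2 -11.3]
dot [[0.549, 0.292]] mean [0.5493, 0.292]
   len [0.] ang [0.]
disc [[0.589, 0.282]] mean [0.5893, 0.2823]
   len [0.] ang [0.]
bar [[0.598, 0.316], [0.583, 0.235]] mean [0.5905, 0.2758]
   len [0.082 0.082] ang [-101.   79.]
lid [[0.641, 0.088], [0.628, -0.124], [0.469, -0.114], [0.482, 0.097]] mean [0.5551, -0.0135]
   len [0.212 0.159 0.212 0.159] ang [-93.4 176.3  86.4  -3.4]
handle [[0.494, 0.044], [0.483, -0.061]] mean [0.4885, -0.0085]
   len [0.106 0.106] ang [-96.4  83.6]
tray [[0.668, -0.189], [0.671, -0.353], [0.543, -0.363], [0.541, -0.195]] mean [0.6058, -0.2751]
   len [0.164 0.129 0.168 0.127] ang [ -88.8 -175.4   90.5    2.6]
A [[0.429, 0.355], [0.437, 0.31], [0.363, 0.309], [0.354, 0.354]] mean [0.3958, 0.3319]
   len [0.045 0.074 0.046 0.075] ang [ -80.1 -178.7  101.3    0.9]
B [[0.409, 0.293], [0.414, 0.249], [0.337, 0.253], [0.332, 0.298]] mean [0.373, 0.2732]
   len [0.045 0.077 0.045 0.077] ang [-83.1 177.1  96.3  -3.3]
C [[0.43, 0.234], [0.432, 0.192], [0.354, 0.194], [0.35, 0.238]] mean [0.3916, 0.2147]
   len [0.043 0.078 0.044 0.08 ] ang [-86.5 178.   96.   -2.6]
mat [[0.454, 0.374], [0.449, 0.167], [0.322, 0.171], [0.325, 0.377]] mean [0.3872, 0.2722]
   len [0.207 0.127 0.206 0.129] ang [-91.4 178.1  89.2  -1.4]
cu1 [[0.601, 0.053], [0.602, 0.012], [0.528, 0.009], [0.526, 0.052]] mean [0.5639, 0.0314]
   len [0.041 0.074 0.043 0.075] ang [ -88.6 -177.8   92.9    0.8]
cu2 [[0.586, -0.042], [0.584, -0.085], [0.509, -0.085], [0.512, -0.04]] mean [0.5479, -0.0631]
   len [0.043 0.076 0.044 0.074] ang [-92.4 179.3  85.7  -1.3]
plane [[0.409, -0.284]] mean [0.4088, -0.2839]
   len [0.] ang [0.]
tape [[0.512, -0.448]] mean [0.5116, -0.4481]
   len [0.] ang [0.]
```

```bash
python3 -c "
from h import *
mv(.5895,.282,.18,np.radians(80.5))
print(state()['joint_pos'])"
```

```text
tcp [0.529  0.0274 0.3598] psi -0.001 d [0.0602, -0.2547, 0.1798] r [0.0004, 0.0, -1.4058] rows 5.080695701835684 7.529540007366086 t 3.1
[ 0.49431434  0.13878241 -0.70373784  1.45940398  0.08992427  1.57591679
 -1.77575673]
```

>>> {"fn": "apply_moves", "kwargs": {
  "deltas": [0.6, 0.06, -0.255, 0.1, 0, 0, -0.18, 0.6, 0.06, -0.255, 0.1, 0, 0, -0.36, 0.6, 0.06, -0.255, 0.1, 0, 0, -0.54, 0.6, 0.06, -0.255, 0.1, 0, 0, -0.72, 0.6, 0.06, -0.255, 0.18, 0, 0, -0.9, 0.6, 0.06, -0.255, 0.18, 0, 0, -1.08, 0.6, 0.06, -0.255, 0.18, 0, 0, -1.26, 0.6, 0.06, -0.255, 0.18, 0, 0, -1.406]
}}

```text
t: 4.1
tcp_pos: [0.589, 0.2826, 0.179]
orientation: [-2.391, -2.037, 0.002]
contact_force: [-0.0, 0.0, 0.8]
width: 0.0513
finger_force: 0.0
```

```bash
python3 - <<'E'
from h import *
mv(.5895,.282,.18,np.radians(80.5))
im=capture('wrist');s=state();mv(.5895,.282,.074,np.radians(80.5))
for a in [(.5895,.282)]:
  u=np.array([np.cos(np.radians(80.5)),np.sin(np.radians(80.5))])
  v=np.array([u[1],-u[0]])
  q=[np.r_[np.array(a)+i*.037*u+j*.007*v,.097] for i,j in[(1,1),(1,-1),(-1,-1),(-1,1)]]
  p=proj('wrist',q,s);cv2.polylines(im,[p.astype(int)],True,(255,0,255),1)
cv2.imwrite('pics/w2.png',im)
E
```

```text
tcp [0.589  0.2826 0.179 ] psi 1.411 d [-0.0005, 0.0006, -0.001] r [-0.0011, 0.0004, 0.0062] rows 0.020461244908523395 0.033536094430332106 t 4.1
tcp [0.5892 0.2825 0.1792] psi 1.417 d [-0.0004, 0.0004, 0.1052] r [-0.0006, 0.0004, 0.0125] rows 1.6837700650189793 0.06683941383745465 t 4.15
```

View pics/w2.png

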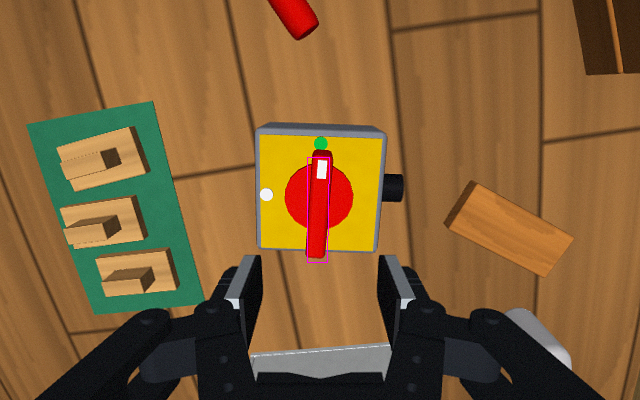

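>>> {"fn": "apply_moves", "kwargs": {
  "deltas": [0.6, 0.002, 0, 0.05, 0, 0, 0.012, 0.6, 0.002, 0, 0.105, 0, 0, 0.012, 0.6, 0.002, 0, 0.105, 0, 0, 0.012, 0, 0.002, 0, 0.105, 0, 0, 0.012, 0, 0.002, 0, 0.105, 0, 0, 0.012, 0, 0.002, 0, 0.105, 0, 0, 0.012, 0, 0.002, 0, 0.105, 0, 0, 0.012, 0, 0.002, 0, 0.105, 0, 0, 0.012]
}}

```text
t: 5.15
tcp_pos: [0.5889, 0.2858, 0.0777]
orientation: [-2.409, -2.017, -0.002]
contact_force: [-8.8, -2.9, 11.2]
width: 0.0125
finger_force: 59.2
```

>>> {"fn": "apply_moves", "kwargs": {
  "deltas": [0, 0, 0, -0.003, 0, 0, -0.15, 0, 0, 0, -0.003, 0, 0, -0.3, 0, 0, 0, -0.003, 0, 0, -0.47, 0, 0, 0, -0.003, 0, 0, -0.65, 0, 0, 0, -0.003, 0, 0, -0.83, 0, 0, 0, -0.003, 0, 0, -1.01, 0, 0, 0, -0.003, 0, 0, -1.19, 0, 0, 0, -0.003, 0, 0, -1.36]
}}

```text
t: 6.15
tcp_pos: [0.5876, 0.2848, 0.078]
orientation: [-0.594, -3.082, 0.002]
contact_force: [-8.0, -0.9, -5.5]
width: 0.0126
finger_force: 59.2
```

```bash
python3 -c "
from h import *
mv(.5895,.284,.077,np.radians(170.5));print(state()['contact_force'],state()['torque'])"
```

```text
tcp [0.5876 0.2848 0.078 ] psi 2.761 d [-0.0021, -0.0001, 0.001] r [-0.0018, -0.0026, -0.2152] rows 0.03720652745173669 1.152651123198952 t 6.15
[-8.01813298 -0.92791899 -5.46897375] [0.03824011 1.79468762 0.14846569]
```

>>> {"fn": "apply_moves", "kwargs": {
  "deltas": [0, 0, 0, 0, 0, 0, -0.15, 0, 0, 0, 0, 0, 0, -0.2, 0, 0, 0, 0, 0, 0, -0.21, 0.5, 0, 0, 0, 0, 0, -0.21, 0.5, 0, 0, 0, 0, 0, -0.21, 0.5, 0, 0, -0.1, 0, 0, -0.21, 0.5, 0, 0, -0.15, 0, 0, -0.21, 0.5, 0, 0, -0.15, 0, 0, -0.21]
}}

```text
t: 7.15
tcp_pos: [0.5903, 0.2858, 0.2329]
orientation: [0.279, 3.124, 0.005]
contact_force: [0.6, 0.2, -0.3]
width: 0.0426
finger_force: 0.0
```

```bash
python3 - <<'E'
from h import *
cv2.imwrite('pics/w3.png',capture('wrist'))
# lid handle pose est
print(state()['joint_pos']); mv(.486,-.009,.2,np.radians(-3.5)); mv(.486,-.009,.2,np.radians(176.5))
E
```

```text
[ 0.25677998  0.71708689 -1.268256    1.32637285  0.6811398   1.55621047
  0.46477193]
tcp [0.5906 0.2861 0.2348] psi 2.963 d [0.0508, -0.3092, 0.0329] r [0.0092, -0.0069, 3.0242] rows 5.041037430415228 16.198237688605698 t 7.2
tcp [0.5906 0.2861 0.2348] psi 2.963 d [0.0508, -0.3092, 0.0329] r [0.0046, 0.0061, -0.1174] rows 5.041037430415228 0.6300391478861774 t 7.2
```

View pics/w3.png

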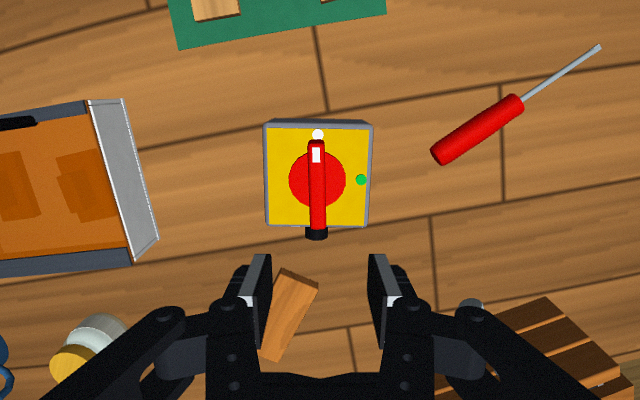

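```bash
python3 -c "
from h import *
mv(.486,-.009,.19,np.radians(86.5))"
```

```text
tcp [0.5906 0.2861 0.2348] psi 2.963 d [0.0508, -0.3092, 0.0429] r [0.0082, 0.0012, 1.4534] rows 5.061187478815544 7.784842325062014 t 7.2
```

>>> {"fn": "apply_moves", "kwargs": {
  "deltas": [0.6, 0.051, -0.309, 0.0, 0, 0, 0.18, 0.6, 0.051, -0.309, 0.0, 0, 0, 0.36, 0.6, 0.051, -0.309, 0.0, 0, 0, 0.55, 0.6, 0.051, -0.309, 0.0, 0, 0, 0.73, 0.6, 0.051, -0.309, 0.043, 0, 0, 0.92, 0.6, 0.051, -0.309, 0.043, 0, 0, 1.1, 0.6, 0.051, -0.309, 0.043, 0.004, 0, 1.28, 0.6, 0.051, -0.309, 0.043, 0.008, 0.001, 1.453]
}}

```text
t: 8.2
tcp_pos: [0.4848, -0.0109, 0.1853]
orientation: [2.294, 2.146, -0.011]
contact_force: [-0.5, 0.8, -0.1]
width: 0.0513
finger_force: 0.0
```

>>> {"fn": "apply_moves", "kwargs": {
  "deltas": [0.6, 0, 0, 0, 0, 0, 0]
}}

```text
t: 8.32
tcp_pos: [0.485, -0.0104, 0.1853]
orientation: [2.286, 2.155, -0.011]
contact_force: [0.3, 0.9, -0.1]
width: 0.0512
finger_force: 0.0
```

```bash
python3 - <<'E'
from h import *
s=state();im=capture('wrist');mv(.486,-.009,.087,np.radians(86.5))
print([(r['pixel'],r['confidence'],at('wrist',r['pixel'],.106,s)) for r in recognise('wrist','lid_handle')])
# dark row profile across bar centre
c=proj('wrist',[[.486,-.009,.106]],s)[0];print(c)
g=im[int(c[1])-30:int(c[1])+31].max(axis=2).astype(int)
for dv in (0,15,30,45): print([int(v) for v in g[dv,int(c[0])-25:int(c[0])+26]])
cv2.circle(im,tuple(c.astype(int)),3,(255,0,255),-1);cv2.imwrite('pics/w4.png',im)
E
```

```text
tcp [ 0.4849 -0.0104  0.1852] psi 1.515 d [0.0019, 0.0016, 0.0982] r [-0.005, 0.0052, 0.0051] rows 1.5712928225329506 0.04723664678685899 t 8.38
[([409.0, 165.9], 0.68, array([0.54497416, 0.0176028 , 0.106     ]))]
[319.24743626 210.34367885]
[185, 186, 186, 187, 183, 187, 188, 192, 190, 193, 194, 199, 130, 91, 89, 91, 90, 93, 13, 21, 15, 23, 26, 28, 30, 28, 27, 31, 28, 17, 15, 19, 23, 108, 217, 210, 208, 208, 210, 209, 210, 207, 207, 209, 205, 206, 207, 203, 206, 207, 207]
[191, 190, 184, 186, 190, 186, 187, 191, 192, 193, 193, 199, 167, 90, 91, 95, 97, 93, 21, 11, 24, 22, 29, 25, 30, 33, 25, 22, 25, 31, 21, 21, 16, 108, 219, 206, 205, 207, 202, 206, 206, 207, 204, 206, 206, 209, 210, 204, 206, 206, 202]
[194, 192, 190, 189, 189, 186, 183, 186, 194, 191, 192, 198, 166, 94, 91, 91, 94, 91, 26, 20, 24, 25, 28, 27, 30, 29, 28, 27, 26, 27, 22, 20, 18, 164, 210, 203, 207, 205, 206, 204, 201, 205, 205, 208, 202, 205, 206, 202, 204, 206, 208]
[190, 191, 194, 193, 192, 188, 184, 189, 190, 195, 193, 194, 205, 90, 93, 92, 94, 87, 27, 17, 21, 18, 23, 28, 31, 26, 35, 28, 26, 18, 11, 19, 17, 164, 207, 206, 205, 206, 205, 207, 202, 205, 200, 200, 204, 209, 202, 205, 204, 206, 202]
```

View pics/w4.png

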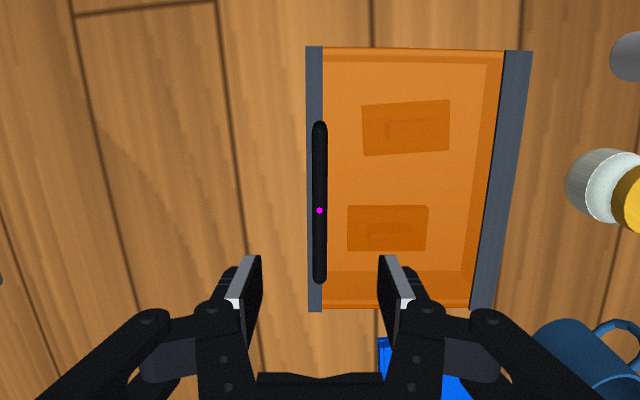

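>>> {"fn": "apply_moves", "kwargs": {
  "deltas": [0.6, 0.004, 0.0015, 0.06, -0.005, 0.005, 0.005, 0.6, 0.004, 0.0015, 0.098, -0.005, 0.005, 0.005, 0.6, 0.004, 0.0015, 0.098, -0.005, 0.005, 0.005, 0, 0.004, 0.0015, 0.098, -0.005, 0.005, 0.005, 0, 0.004, 0.0015, 0.098, -0.005, 0.005, 0.005, 0, 0.004, 0.0015, 0.098, -0.005, 0.005, 0.005, 0, 0.004, 0.0015, 0.098, -0.005, 0.005, 0.005, 0, 0.004, 0.0015, 0.098, -0.005, 0.005, 0.005]
}}

```text
t: 9.43
tcp_pos: [0.4845, -0.0069, 0.0875]
orientation: [-2.291, -2.147, 0.004]
contact_force: [-10.7, 0.6, 9.6]
width: 0.0081
finger_force: 58.6
```

```bash
python3 - <<'E'
from h import *
mv(.486,-.009,.087,np.radians(86.5))
for t in np.radians(np.arange(0,95,5.8)): print(round(np.degrees(t)),round(.15*(1-np.cos(t))+.046*np.sin(t),4),round(.15*np.sin(t)-.046*(1-np.cos(t)),4))
E
```

```text
tcp [ 0.4845 -0.0069  0.0875] psi 1.506 d [-0.002, 0.0016, 0.0005] r [-0.0035, 0.0007, -0.0035] rows 0.04200122388011161 0.026592456393164543 t 9.43
0 0.0 0.0
6 0.0054 0.0149
12 0.0123 0.0292
17 0.0206 0.0428
23 0.0303 0.0554
29 0.0411 0.067
35 0.0531 0.0774
41 0.066 0.0865
46 0.0799 0.0943
52 0.0944 0.1007
58 0.1095 0.1056
64 0.125 0.1089
70 0.1408 0.1106
75 0.1567 0.1108
81 0.1725 0.1093
87 0.1881 0.1062
93 0.2033 0.1016
```

>>> {"fn": "apply_moves", "kwargs": {
  "deltas": [0, 0, 0.0055, -0.015, 0, 0, 0, 0, 0, 0.0125, -0.029, 0, 0, 0, 0, 0, 0.0205, -0.043, 0, 0, 0, 0, 0, 0.03, -0.0555, 0, 0, 0, 0, 0, 0.041, -0.067, 0, 0, 0, 0, 0, 0.053, -0.0775, 0, 0, 0, 0, 0, 0.066, -0.0865, 0, 0, 0, 0, 0, 0.08, -0.094, 0, 0, 0]
}}

```text
t: 10.42
tcp_pos: [0.5642, -0.0116, 0.1838]
orientation: [-2.29, -2.148, 0.006]
contact_force: [-19.8, -0.0, 29.0]
width: 0.0081
finger_force: 62.4
```

>>> {"fn": "apply_moves", "kwargs": {
  "deltas": [0, 0, 0.0145, -0.0065, 0, 0, 0, 0, 0, 0.0295, -0.0115, 0, 0, 0, 0, 0, 0.045, -0.015, 0, 0, 0, 0, 0, 0.061, -0.0165, 0, 0, 0, 0, 0, 0.077, -0.0165, 0, 0, 0, 0, 0, 0.0925, -0.015, 0, 0, 0, 0, 0, 0.108, -0.012, 0, 0, 0, 0, 0, 0.117, -0.01, 0, 0, 0]
}}

```text
t: 11.42
tcp_pos: [0.6828, -0.0189, 0.1919]
orientation: [-2.29, -2.148, -0.002]
contact_force: [-5.7, 3.6, 3.6]
width: 0.0078
finger_force: 62.5
```

```bash
python3 - <<'E'
from h import *
s=state();mv(.678,-.02,.191,np.radians(86.5))
p=np.array([s['tcp_pos'][0],s['tcp_pos'][2]+.019]);h=np.array([.6345,.06]);d=p-h
print('theta',np.degrees(np.arctan2(d[1],-d[0])-np.arctan2(.046,.15)),np.hypot(*d),s['contact_force'])
E
```

```text
tcp [ 0.6828 -0.0189  0.1919] psi 1.507 d [-0.0014, -0.0047, 0.0009] r [-0.0005, -0.0022, -0.003] rows 0.07984880697113639 0.020233634907062585 t 11.43
theta 90.69235296609834 0.15846671274059965 [-5.6612181   3.60383199  3.55375535]
```

>>> {"fn": "apply_moves", "kwargs": {
  "deltas": [0.35, 0, 0, 0, 0, 0, 0, 0.35, 0, 0, 0, 0, 0, 0, 0.35, 0, 0, -0.04, 0, 0, 0, 0.35, 0, 0, -0.1, 0, 0, 0, 0.35, 0, -0.04, -0.12, 0, 0, 0, 0.35, -0.008, -0.1, -0.12, 0, 0, -0.18, 0.35, -0.008, -0.16, -0.12, 0, 0, -0.36, 0.35, -0.008, -0.183, -0.12, 0, 0, -0.54]
}}

```text
t: 12.42
tcp_pos: [0.4975, -0.0161, 0.3102]
orientation: [-1.648, -2.674, 0.004]
contact_force: [-0.5, -0.5, 1.5]
width: 0.03
finger_force: 0.0
```

```bash
python3 -c "
from h import *
mv(.5,-.015,.31,np.radians(176.5))"
```

```text
tcp [ 0.4975 -0.0161  0.3102] psi 2.037 d [-0.0002, 0.0028, 0.0002] r [-0.003, -0.0004, -1.0432] rows 0.044380360669009335 5.587399777433636 t 12.43
```

>>> {"fn": "apply_moves", "kwargs": {
  "deltas": [0.6, 0, 0, 0, 0, 0, -0.18, 0.6, 0, 0, 0, 0, 0, -0.36, 0.6, 0, 0, 0, 0, 0, -0.54, 0.6, 0, 0, 0, 0, 0, -0.72, 0.6, 0, 0, 0, 0, 0, -0.9, 0.6, 0, 0, 0, 0, 0, -1.04, 0.6, 0, 0, 0, 0, 0, -1.04]
}}

```text
t: 13.3
tcp_pos: [0.4992, -0.0162, 0.3107]
orientation: [-0.111, -3.139, 0.0]
contact_force: [-0.1, 0.5, -0.1]
width: 0.051
finger_force: 0.0
```

```bash
python3 - <<'E'
from h import *
s=state();print(s['tcp_pos'].tolist(),s['orientation'].tolist())
im=capture('wrist');cv2.imwrite('pics/w5.png',im);cv2.imwrite('pics/w5b.png',cv2.resize(im,(800,500),interpolation=2))
E
```

```text
[0.4991968049449016, -0.016186228187346205, 0.31069344840563623] [-0.11052691383178526, -3.1387799064113406, 0.00011374400607919425]
```

View pics/w5b.png

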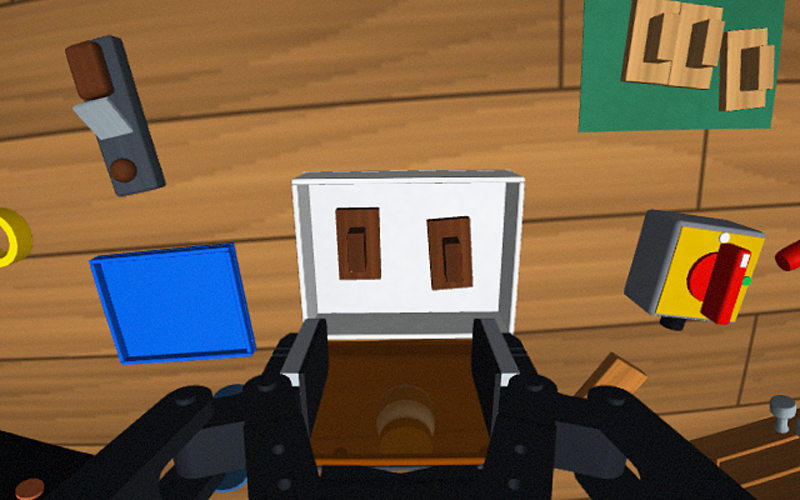

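```bash
sed -i '/^P(/d;s/^s=.*/s={"tcp_pos":[0.4992,-0.01619,0.31069],"orientation":[-0.11053,-3.13878,0.0001]}/' m.py; cat > m2.py <<'E'
from m import *
P('cu2',.017,(336,208),(379,208),(381,279),(338,280))
P('cu1',.017,(428,218),(469,216),(473,288),(433,291))
P('boxnear',.06,(292,179),(524,176))
P('tray',.018,(91,259),(235,243),(255,353),(124,364))
P('f1',.012,(633,1),(672,1),(667,88),(624,80))
P('f2',.012,(674,2),(724,9),(711,89),(669,84))
P('f3',.012,(725,32),(768,28),(766,107),(722,110))
E
python3 m2.py
```

```text
cu2 [[0.507, -0.081], [0.51, -0.038], [0.586, -0.042], [0.584, -0.088]] mean [0.5467, -0.0622]
   len [0.043 0.076 0.046 0.077] ang [ 85.9  -3.2 -92.5 175.1]
cu1 [[0.524, 0.011], [0.524, 0.052], [0.603, 0.055], [0.603, 0.012]] mean [0.5636, 0.0323]
   len [0.042 0.079 0.043 0.08 ] ang [  88.9    1.8  -89.5 -179.1]
boxnear [[0.47, -0.111], [0.481, 0.096]] mean [0.4756, -0.0073]
   len [0.207 0.207] ang [ 86.8 -93.2]
tray [[0.542, -0.354], [0.536, -0.19], [0.664, -0.191], [0.671, -0.351]] mean [0.6032, -0.2714]
   len [0.164 0.129 0.16  0.129] ang [  92.2   -0.5  -87.7 -178.8]
f1 [[0.331, 0.212], [0.332, 0.251], [0.411, 0.251], [0.402, 0.207]] mean [0.3688, 0.2301]
   len [0.038 0.079 0.045 0.071] ang [ 8.910e+01 -1.000e-01 -1.016e+02  1.752e+02]
f2 [[0.333, 0.253], [0.339, 0.304], [0.413, 0.297], [0.407, 0.252]] mean [0.373, 0.2766]
   len [0.052 0.074 0.045 0.074] ang [ 82.8  -5.8 -97.7 179.7]
f3 [[0.36, 0.307], [0.356, 0.353], [0.432, 0.36], [0.434, 0.311]] mean [0.3955, 0.3327]
   len [0.046 0.076 0.049 0.074] ang [  94.6    4.8  -88.  -177. ]
```

```bash
python3 -c "
from h import *
mv(.5637,.032,.024,np.radians(181.5))"
```

```text
tcp [ 0.4992 -0.0162  0.3107] psi 3.069 d [-0.061, 0.0527, 0.2867] r [0.0001, -0.0008, -0.0988] rows 4.76455785272519 0.529019214778257 t 13.35
```

>>> {"fn": "apply_moves", "kwargs": {
  "deltas": [0.45, -0.061, 0.0527, 0.05, 0, 0, -0.1, 0.45, -0.061, 0.0527, 0.1, 0, 0, -0.1, 0.45, -0.061, 0.0527, 0.16, 0, 0, -0.1, 0.45, -0.061, 0.0527, 0.22, 0, 0, -0.1, 0.45, -0.061, 0.0527, 0.26, 0, 0, -0.1, 0.45, -0.061, 0.0527, 0.2867, 0, 0, -0.1, 0.45, -0.061, 0.0527, 0.2867, 0, 0, -0.1, 0.0, -0.061, 0.0527, 0.2867, 0, 0, -0.1]
}}

```text
t: 14.35
tcp_pos: [0.5645, 0.0328, 0.0255]
orientation: [-0.046, 3.14, 0.002]
contact_force: [0.9, 0.6, 0.4]
width: 0.0211
finger_force: 0.0
```

>>> {"fn": "apply_moves", "kwargs": {
  "deltas": [0, 0, 0, 0, 0, 0, 0, 0, 0, 0, 0, 0, 0, 0, 0, 0, 0, 0, 0, 0, 0, 0, 0, 0, -0.03, 0, 0, 0, 0, 0, 0, -0.09, 0, 0, 0, 0, 0, 0, -0.13, 0, 0, 0]
}}

```text
t: 15.1
tcp_pos: [0.5644, 0.0328, 0.1573]
orientation: [-0.048, 3.139, 0.001]
contact_force: [0.0, -0.1, -0.6]
width: 0.0147
finger_force: 58.8
```

```bash
python3 -c "
from h import *
s=state();print(s['width'],s['contact_force'])
mv(.604,-.237,.17,np.radians(181.5))"
```

```text
0.014704915753561585 [ 0.03404108 -0.05401417 -0.62243249]
tcp [0.5644 0.0328 0.1573] psi -3.111 d [-0.0314, -0.2709, -0.0128] r [0.0006, 0.002, 0.0044] rows 4.368459205426408 0.02610246959657873 t 15.1
```

>>> {"fn": "apply_moves", "kwargs": {
  "deltas": [0, -0.0314, -0.271, 0, 0, 0, 0.004, 0, -0.0314, -0.271, 0, 0, 0, 0.004, 0, -0.0314, -0.271, 0, 0, 0, 0.004, 0, -0.0314, -0.271, 0, 0, 0, 0.004, 0, -0.0314, -0.271, 0, 0, 0, 0.004, 0, -0.0314, -0.271, 0.05, 0, 0, 0.004, 0, -0.0314, -0.271, 0.1, 0, 0, 0.004, 0, -0.0314, -0.271, 0.125, 0, 0, 0.004]
}}

```text
t: 16.1
tcp_pos: [0.6025, -0.2366, 0.0269]
orientation: [0.043, -3.139, -0.003]
contact_force: [0.4, 0.0, 0.6]
width: 0.0146
finger_force: 58.9
```

```bash
python3 -c "
from h import *
s=state();print(s['width'],s['contact_force'])
mv(.604,-.237,.026,np.radians(181.5))"
```

```text
0.014636236994346317 [0.37058069 0.01622097 0.6006707 ]
tcp [ 0.6025 -0.2366  0.0269] psi -3.114 d [-0.0015, -0.0005, 0.0009] r [0.0018, -0.0027, 0.0011] rows 0.029176304847472155 0.018736034123039747 t 16.1
```

>>> {"fn": "apply_moves", "kwargs": {
  "deltas": [0, 0, 0, 0.001, 0, 0, 0, 0.45, 0, 0, 0.001, 0, 0, 0, 0.45, 0, 0, 0.001, 0, 0, 0, 0.45, 0, 0, -0.05, 0, 0, 0, 0.45, 0.0, 0.0, -0.11, 0, 0, 0, 0.45, 0.051, 0.1755, -0.13, 0, 0, 0.085, 0.45, 0.051, 0.1755, -0.13, 0, 0, 0.085, 0.45, 0.051, 0.1755, -0.13, 0, 0, 0.085]
}}

```text
t: 17.1
tcp_pos: [0.5472, -0.0613, 0.16]
orientation: [0.091, 3.14, -0.0]
contact_force: [-0.3, 0.5, 0.6]
width: 0.0387
finger_force: 0.0
```

```bash
python3 -c "
from h import *
mv(.547,-.0625,.0245,np.radians(176.6))"
```

```text
tcp [ 0.5472 -0.0613  0.16  ] psi 3.084 d [0.0002, -0.0012, 0.1355] r [-0.0001, 0.0004, 0.0015] rows 2.16843359488065 0.008297422128836877 t 17.1
```

>>> {"fn": "apply_moves", "kwargs": {
  "deltas": [0.45, 0, -0.001, 0.06, 0, 0, 0, 0.45, 0, -0.001, 0.11, 0, 0, 0, 0.45, 0, -0.001, 0.1355, 0, 0, 0, 0.45, 0, -0.001, 0.1355, 0, 0, 0, 0, 0, -0.001, 0.1355, 0, 0, 0, 0, 0, -0.001, 0.1355, 0, 0, 0, 0, 0, -0.001, 0.1355, 0, 0, 0, 0, 0, -0.001, 0.1355, 0, 0, 0]
}}

```text
t: 18.1
tcp_pos: [0.5489, -0.0642, 0.0254]
orientation: [0.092, 3.138, 0.001]
contact_force: [-1.6, -0.2, 7.4]
width: 0.0147
finger_force: 59.6
```

>>> {"fn": "apply_moves", "kwargs": {
  "deltas": [0, 0, 0, -0.05, 0, 0, 0, 0, 0, 0, -0.11, 0, 0, 0, 0, 0, 0, -0.13, 0, 0, 0, 0, 0, 0, -0.13, 0, 0, 0]
}}

```text
t: 18.6
tcp_pos: [0.5485, -0.0646, 0.1549]
orientation: [0.092, 3.138, -0.001]
contact_force: [-0.7, 0.3, -1.3]
width: 0.0147
finger_force: 58.8
```

```bash
python3 -c "
from h import *
s=state();print(s['width'],s['contact_force'])
mv(.604,-.309,.026,np.radians(181.5))"
```

```text
0.014693014699717483 [-0.69799896  0.26782412 -1.31074251]
tcp [ 0.5485 -0.0646  0.1549] psi 3.083 d [-0.0695, -0.2407, 0.1291] r [-0.0004, 0.0018, -0.0849] rows 4.50941427993746 0.45495829830804807 t 18.6
```

>>> {"fn": "apply_moves", "kwargs": {
  "deltas": [0, -0.0695, -0.241, 0, 0, 0, -0.085, 0, -0.0695, -0.241, 0, 0, 0, -0.085, 0, -0.0695, -0.241, 0, 0, 0, -0.085, 0, -0.0695, -0.241, 0, 0, 0, -0.085, 0, -0.0695, -0.241, 0, 0, 0, -0.085, 0, -0.0695, -0.241, 0.05, 0, 0, -0.085, 0, -0.0695, -0.241, 0.1, 0, 0, -0.085, 0, -0.0695, -0.241, 0.127, 0, 0, -0.085]
}}

```text
t: 19.6
tcp_pos: [0.6012, -0.3072, 0.0226]
orientation: [0.044, -3.136, -0.005]
contact_force: [-18.8, 7.6, 78.9]
width: 0.0144
finger_force: 74.8
```

>>> {"fn": "apply_moves", "kwargs": {
  "deltas": [0, 0, 0, 0.002, 0, 0, 0, 0.45, 0, 0, 0.002, 0, 0, 0, 0.45, 0, 0, 0.002, 0, 0, 0, 0.45, 0, 0, -0.05, 0, 0, 0, 0.45, 0.0, 0.0, -0.11, 0, 0, 0, 0.6, 0.0, 0.05, -0.17, 0, 0, 0, 0.6, 0.05, 0.1, -0.23, 0, 0, 0, 0.6, 0.1, 0.15, -0.25, 0, 0, 0]
}}

```text
t: 20.6
tcp_pos: [0.5321, -0.1932, 0.2558]
orientation: [-0.043, 3.14, 0.001]
contact_force: [-0.5, -1.9, 1.7]
width: 0.051
finger_force: 0.0
```

```bash
python3 -c "
from h import *
mv(.44,.28,.31,np.radians(180))"
```

```text
tcp [ 0.5321 -0.1932  0.2558] psi -3.114 d [0.0792, 0.4755, -0.0542] r [0.0004, 0.0012, 0.0271] rows 7.761452668985007 0.14553310508846054 t 20.6
```

>>> {"fn": "apply_moves", "kwargs": {
  "deltas": [0.6, 0.079, 0.475, -0.054, 0, 0, 0.027, 0.6, 0.079, 0.475, -0.054, 0, 0, 0.027, 0.6, 0.079, 0.475, -0.054, 0, 0, 0.027, 0.6, 0.079, 0.475, -0.054, 0, 0, 0.027, 0.6, 0.079, 0.475, -0.054, 0, 0, 0.027, 0.6, 0.079, 0.475, -0.054, 0, 0, 0.027, 0.6, 0.079, 0.475, -0.054, 0, 0, 0.027, 0.6, 0.079, 0.475, -0.054, 0, 0, 0.027]
}}

```text
t: 21.6
tcp_pos: [0.4392, 0.2805, 0.3088]
orientation: [-0.002, 3.141, 0.001]
contact_force: [0.1, -0.8, -0.1]
width: 0.0514
finger_force: 0.0
```

>>> {"fn": "apply_moves", "kwargs": {
  "deltas": [0.6, 0, 0, 0, 0, 0, 0, 0.6, 0, 0, 0, 0, 0, 0]
}}

```text
t: 21.85
tcp_pos: [0.4404, 0.2775, 0.3082]
orientation: [0.0, -3.141, -0.0]
contact_force: [-0.2, -0.3, 0.2]
width: 0.0513
finger_force: 0.0
```

```bash
python3 - <<'E'
from h import *
s=state();print(s['tcp_pos'].tolist(),s['orientation'].tolist())
im=capture('wrist');sc=capture('side')
o=np.zeros((600,800,3),np.uint8)
o[:400,:640]=im; c=cv2.resize(sc[100:230,280:420],None,fx=1.5,fy=1.5,interpolation=2); o[401:401+c.shape[0],:c.shape[1]]=c
cv2.imwrite('pics/w6.png',o)
print([(np.round(r['pixel']).tolist(),round(r['confidence'],2)) for r in recognise('wrist','fresh0')])
E
```

```text
[0.4404246956710769, 0.2775464703515424, 0.30815764586195] [0.0001580252726111247, -3.140738786223236, -0.00039079709861023594]
[([319.0, 100.0], 0.8), ([367.0, 120.0], 0.7), ([285.0, 97.0], 0.58)]
```

View pics/w6.png

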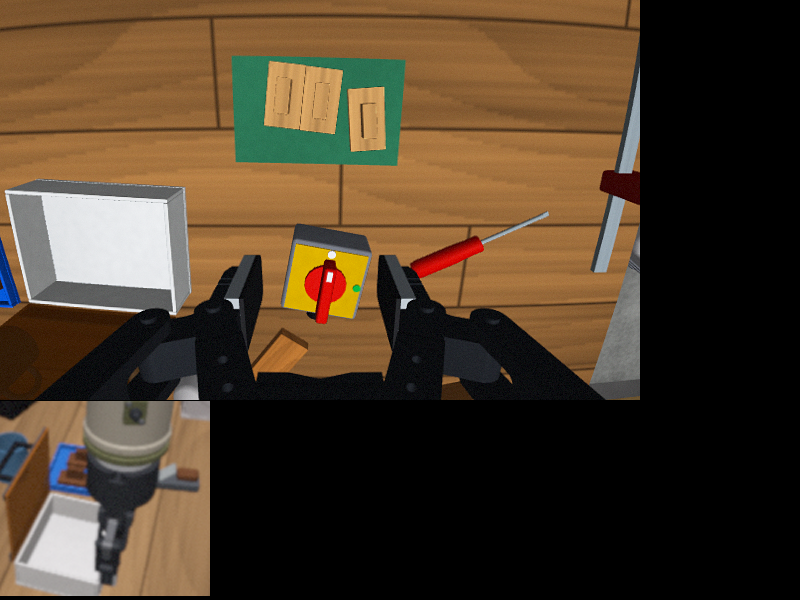

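```bash
cat > m3.py <<'E'
import m
from h import *
m.s={"tcp_pos":[0.4404,0.27755,0.30816],"orientation":[0.00016,-3.14074,-0.0004]}
S=lambda *v:[(a*1.25,b*1.25) for a,b in v]
m.P('L',.012,*S((269,61),(306,66),(300,131),(264,127)))
m.P('M',.012,*S((306,66),(343,70),(334,134),(301,131)))
m.P('R',.012,*S((348,88),(384,87),(386,151),(352,152)))
m.P('Ltop',.038,*S((279,76),(292,78),(288,113),(275,112)))
m.P('Mtop',.038,*S((317,81),(331,83),(327,118),(314,116)))
E
python3 m3.py
```

```text
L [[0.327, 0.218], [0.333, 0.261], [0.409, 0.253], [0.404, 0.209]] mean [0.3684, 0.2353]
   len [0.044 0.076 0.044 0.077] ang [ 82.4  -6.1 -96.4 173.4]
M [[0.333, 0.261], [0.338, 0.305], [0.413, 0.295], [0.409, 0.254]] mean [0.3731, 0.2788]
   len [0.044 0.076 0.041 0.076] ang [ 84.2  -7.4 -95.1 174.8]
R [[0.358, 0.311], [0.357, 0.354], [0.433, 0.36], [0.435, 0.318]] mean [0.3957, 0.3357]
   len [0.043 0.077 0.043 0.077] ang [  91.9    4.6  -88.1 -175. ]
Ltop [[0.346, 0.232], [0.348, 0.246], [0.386, 0.241], [0.385, 0.226]] mean [0.3661, 0.2364]
   len [0.015 0.039 0.015 0.04 ] ang [ 81.3  -7.9 -94.5 171.8]
Mtop [[0.351, 0.274], [0.353, 0.29], [0.392, 0.286], [0.389, 0.271]] mean [0.3713, 0.2801]
   len [0.016 0.039 0.015 0.039] ang [ 82.2  -6.3 -98.6 174.8]
```

```bash
python3 -c "
from h import *
mv(.3675,.236,.020,np.radians(173.7));print(state()['joint_pos'])"
```

```text
tcp [0.4413 0.2762 0.3082] psi 3.138 d [0.0734, -0.0405, 0.2882] r [0.0001, -0.0008, 0.1065] rows 4.803086746976647 0.5705481726280097 t 22.0
[ 0.48408164  0.29919191 -1.34109473  1.56209466  0.29095616  1.51237076
  0.70302054]
```

>>> {"fn": "apply_moves", "kwargs": {
  "deltas": [0.35, 0.0735, -0.0405, 0.06, 0, 0, 0.1065, 0.35, 0.0735, -0.0405, 0.12, 0, 0, 0.1065, 0.35, 0.0735, -0.0405, 0.17, 0, 0, 0.1065, 0.35, 0.0735, -0.0405, 0.2, 0, 0, 0.1065, 0.35, 0.0735, -0.0405, 0.2, 0, 0, 0.1065]
}}

```text
t: 22.62
tcp_pos: [0.3646, 0.2357, 0.106]
orientation: [-0.168, -3.13, 0.001]
contact_force: [-0.3, 0.5, 0.8]
width: 0.0301
finger_force: 0.0
```

```bash
python3 -c "
from h import *
mv(.3675,.236,.020,np.radians(173.7));print(state()['joint_pos'])"
```

```text
tcp [0.3646 0.2357 0.106 ] psi 3.034 d [-0.0035, 0.0007, 0.086] r [-0.0013, -0.0073, 0.0027] rows 1.377268234611842 0.04237798862325312 t 22.62
[ 0.57339033  0.24307243 -1.32623205  2.0362429   0.26461119  1.06642859
  0.58626198]
```

>>> {"fn": "apply_moves", "kwargs": {
  "deltas": [0.35, -0.003, 0.0005, 0.05, 0, -0.007, 0.003, 0.35, -0.003, 0.0005, 0.084, 0, -0.007, 0.003, 0.35, -0.003, 0.0005, 0.084, 0, -0.007, 0.003, 0, -0.003, 0.0005, 0.084, 0, -0.007, 0.003, 0, -0.003, 0.0005, 0.084, 0, -0.007, 0.003, 0, -0.003, 0.0005, 0.084, 0, -0.007, 0.003, 0, -0.003, 0.0005, 0.084, 0, -0.007, 0.003]
}}

```text
t: 23.5
tcp_pos: [0.3714, 0.2384, 0.027]
orientation: [0.173, 3.127, 0.002]
contact_force: [-2.2, -2.6, 6.2]
width: 0.0141
finger_force: 61.3
```

>>> {"fn": "apply_moves", "kwargs": {
  "deltas": [0, 0, 0, -0.02, 0, 0, 0, 0, 0, 0, -0.07, 0, 0, 0, 0, 0, 0, -0.12, 0, 0, 0, 0, 0, 0, -0.13, 0, 0, 0, 0, 0, 0, -0.13, 0, 0, 0]
}}

```text
t: 24.12
tcp_pos: [0.3698, 0.2376, 0.1555]
orientation: [0.174, 3.127, -0.001]
contact_force: [-0.1, -0.1, -0.9]
width: 0.014
finger_force: 60.4
```

```bash
python3 -c "
from h import *
s=state();print(s['width'])
mv(.5415,-.0694,.15,np.radians(176.5))"
```

```text
0.014024225265984224
tcp [0.3698 0.2376 0.1555] psi 3.031 d [-0.2046, -0.2861, 0.0074] r [-0.0003, 0.0093, -0.0499] rows 5.628921754640941 0.2719223804433452 t 24.12
```

>>> {"fn": "apply_moves", "kwargs": {
  "deltas": [0, -0.2076, -0.286, 0, 0, 0.009, -0.05, 0, -0.2076, -0.286, 0, 0, 0.009, -0.05, 0, -0.2076, -0.286, 0, 0, 0.009, -0.05, 0, -0.2076, -0.286, 0, 0, 0.009, -0.05, 0, -0.2076, -0.286, 0, 0, 0.009, -0.05, 0, -0.2076, -0.286, 0, 0, 0.009, -0.05, 0, -0.2076, -0.286, 0.05, 0, 0.009, -0.05, 0, -0.2076, -0.286, 0.08, 0, 0.009, -0.05]
}}

```text
t: 25.12
tcp_pos: [0.5429, -0.0691, 0.0718]
orientation: [-0.094, -3.133, -0.003]
contact_force: [-0.8, 0.3, 1.2]
width: 0.0142
finger_force: 60.4
```

```bash
python3 -c "
from h import *
s=state();print(s['width'],s['contact_force'])
mv(.5445,-.0694,.034,np.radians(176.5))"
```

```text
0.014175932450348793 [-0.82700114  0.34121566  1.16844821]
tcp [ 0.5429 -0.0691  0.0718] psi 3.082 d [-0.0019, -0.0003, 0.0378] r [0.0016, -0.0071, 0.0013] rows 0.6055168797574922 0.039357897489562164 t 25.12
```

>>> {"fn": "apply_moves", "kwargs": {
  "deltas": [0, -0.0015, 0, 0.02, 0, -0.007, 0, 0, -0.0015, 0, 0.036, 0, -0.007, 0, 0, -0.0015, 0, 0.036, 0, -0.007, 0]
}}

```text
t: 25.5
tcp_pos: [0.5448, -0.0687, 0.038]
orientation: [0.093, 3.139, 0.002]
contact_force: [0.2, -0.8, 0.4]
width: 0.014
finger_force: 60.4
```

>>> {"fn": "apply_moves", "kwargs": {
  "deltas": [0, 0, 0, 0.004, 0, 0, 0, 0, 0, 0, 0.004, 0, 0, 0, 0.35, 0, 0, 0.004, 0, 0, 0, 0.35, 0, 0, 0.004, 0, 0, 0, 0.35, 0, 0, -0.03, 0, 0, 0, 0.35, 0, 0, -0.09, 0, 0, 0, 0.35, 0.0, 0.0, -0.12, 0, 0, 0, 0.35, 0.02, 0.05, -0.13, 0, 0, 0]
}}

```text
t: 26.5
tcp_pos: [0.53, -0.0209, 0.1714]
orientation: [0.105, 3.132, 0.0]
contact_force: [0.3, 0.6, 0.4]
width: 0.0298
finger_force: 0.0
```

```bash
python3 -c "
from h import *
mv(.3725,.2795,.12,np.radians(173.7))"
```

```text
tcp [ 0.53   -0.0209  0.1714] psi 3.075 d [0.1776, 0.2893, 0.0502] r [0.0005, 0.0074, 0.0433] rows 5.489416807280885 0.23503410728586105 t 26.5
```

>>> {"fn": "apply_moves", "kwargs": {
  "deltas": [0.35, 0.1776, 0.289, 0, 0, 0.007, 0.043, 0.35, 0.1776, 0.289, 0, 0, 0.007, 0.043, 0.35, 0.1776, 0.289, 0, 0, 0.007, 0.043, 0.35, 0.1776, 0.289, 0, 0, 0.007, 0.043, 0.35, 0.1776, 0.289, 0, 0, 0.007, 0.043, 0.35, 0.1776, 0.289, 0.02, 0, 0.007, 0.043, 0.35, 0.1776, 0.289, 0.05, 0, 0.007, 0.043, 0.35, 0.1776, 0.289, 0.05, 0, 0.007, 0.043]
}}

```text
t: 27.5
tcp_pos: [0.3672, 0.2806, 0.1178]
orientation: [-0.159, -3.132, 0.001]
contact_force: [0.1, 0.2, 0.8]
width: 0.0297
finger_force: 0.0
```

```bash
python3 - <<'E'
from h import *
s=state();mv(.3725,.2795,.026,np.radians(173.7))
im=capture('wrist')
def blk(cx,cy,yaw,col):
    u=np.array([np.cos(yaw),np.sin(yaw)]);v=np.array([-u[1],u[0]]);c=np.array([cx,cy])
    for a,b,z in((.038,.022,.012),(.02,.008,.038)):
        q=[np.r_[c+i*a*u+j*b*v,z] for i,j in((1,1),(1,-1),(-1,-1),(-1,1))]
        cv2.polylines(im,[proj('wrist',q,s).astype(int)],True,col,1)
blk(.3725,.2795,np.radians(-6.3),(255,0,255));blk(.3957,.3355,np.radians(2.8),(255,0,0))
cv2.imwrite('pics/w7.png',im)
E
```

```text
tcp [0.3672 0.2806 0.1178] psi 3.04 d [-0.0059, -0.0005, 0.0917] r [-0.0007, -0.0055, 0.0088] rows 1.4710569851690969 0.05595200890420595 t 27.5
```

View pics/w7.png

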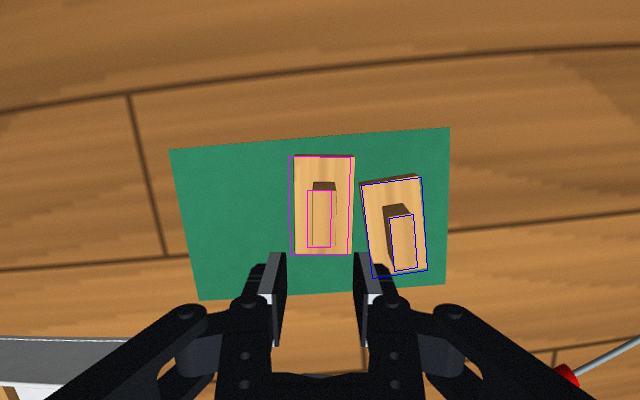

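>>> {"fn": "apply_moves", "kwargs": {
  "deltas": [0.35, -0.0055, 0.001, 0.05, 0, -0.0055, 0.0, 0.35, -0.0055, 0.001, 0.091, 0, -0.0055, 0.0, 0.35, -0.0055, 0.001, 0.091, 0, -0.0055, 0.0, 0, -0.0055, 0.001, 0.091, 0, -0.0055, 0.0, 0, -0.0055, 0.001, 0.091, 0, -0.0055, 0.0, 0, -0.0055, 0.001, 0.091, 0, -0.0055, 0.0, 0, -0.0055, 0.001, 0.091, 0, -0.0055, 0.0]
}}

```text
t: 28.42
tcp_pos: [0.3751, 0.2825, 0.0299]
orientation: [0.161, 3.132, 0.004]
contact_force: [-0.5, 1.1, 9.3]
width: 0.0139
finger_force: 62.1
```

>>> {"fn": "apply_moves", "kwargs": {
  "deltas": [0, 0, 0, -0.02, 0, 0, 0, 0, 0, 0, -0.07, 0, 0, 0, 0, 0, 0, -0.12, 0, 0, 0, 0, 0, 0, -0.13, 0, 0, 0, 0, 0, 0, -0.13, 0, 0, 0]
}}

```text
t: 29.05
tcp_pos: [0.374, 0.2811, 0.1583]
orientation: [0.163, 3.133, 0.0]
contact_force: [-0.3, -0.8, -1.7]
width: 0.0141
finger_force: 60.9
```

```bash
python3 -c "
from h import *
s=state();print(s['width'])
mv(.547,-.0135,.072,np.radians(176.5))"
```

```text
0.014135755433129385
tcp [0.374  0.2811 0.1583] psi 3.038 d [-0.2022, -0.2751, 0.0871] r [0.0003, 0.0045, -0.0426] rows 5.638101985720161 0.22946623900129134 t 29.05
```

>>> {"fn": "apply_moves", "kwargs": {
  "deltas": [0, -0.202, -0.275, 0, 0, 0.004, -0.0425, 0, -0.202, -0.275, 0, 0, 0.004, -0.0425, 0, -0.202, -0.275, 0, 0, 0.004, -0.0425, 0, -0.202, -0.275, 0, 0, 0.004, -0.0425, 0, -0.202, -0.275, 0, 0, 0.004, -0.0425, 0, -0.202, -0.275, 0, 0, 0.004, -0.0425, 0, -0.202, -0.275, 0.05, 0, 0.004, -0.0425, 0, -0.202, -0.275, 0.083, 0, 0.004, -0.0425]
}}

```text
t: 30.05
tcp_pos: [0.5449, -0.0124, 0.0721]
orientation: [-0.093, -3.136, -0.002]
contact_force: [-1.4, -0.6, -1.1]
width: 0.0136
finger_force: 60.9
```

>>> {"fn": "apply_moves", "kwargs": {
  "deltas": [0, 0, 0, 0.02, 0, 0, 0, 0, 0, 0, 0.033, 0, 0, 0, 0, 0, 0, 0.033, 0, 0, 0]
}}

```text
t: 30.42
tcp_pos: [0.5462, -0.0124, 0.0419]
orientation: [-0.094, -3.138, -0.002]
contact_force: [-0.3, 0.5, -0.5]
width: 0.0138
finger_force: 60.9
```

Lower 4 mm, release, lift, head for block R.

>>> {"fn": "apply_moves", "kwargs": {
  "deltas": [0, 0, 0, 0.004, 0, 0, 0, 0, 0, 0, 0.005, 0, 0, 0, 0.35, 0, 0, 0.005, 0, 0, 0, 0.35, 0, 0, 0.005, 0, 0, 0, 0.35, 0, 0, -0.03, 0, 0, 0, 0.35, 0, 0, -0.09, 0, 0, 0, 0.35, 0.0, 0.0, -0.12, 0, 0, 0, 0.35, 0.02, 0.05, -0.13, 0, 0, 0]
}}

```text
t: 31.42
tcp_pos: [0.5315, 0.0354, 0.1742]
orientation: [0.106, 3.138, 0.001]
contact_force: [0.8, 2.1, -0.0]
width: 0.0301
finger_force: 0.0
```

```bash
python3 -c "
from h import *
mv(.3957,.336,.12,np.radians(183))"
```

```text
tcp [0.5315 0.0354 0.1742] psi 3.074 d [0.1559, 0.2907, 0.054] r [0.0003, 0.0018, -0.1199] rows 5.34768990602371 0.6421110939406517 t 31.43
```

>>> {"fn": "apply_moves", "kwargs": {
  "deltas": [0.35, 0.156, 0.2905, 0, 0, 0.002, -0.12, 0.35, 0.156, 0.2905, 0, 0, 0.002, -0.12, 0.35, 0.156, 0.2905, 0, 0, 0.002, -0.12, 0.35, 0.156, 0.2905, 0, 0, 0.002, -0.12, 0.35, 0.156, 0.2905, 0, 0, 0.002, -0.12, 0.35, 0.156, 0.2905, 0.02, 0, 0.002, -0.12, 0.35, 0.156, 0.2905, 0.054, 0, 0.002, -0.12, 0.35, 0.156, 0.2905, 0.054, 0, 0.002, -0.12]
}}

```text
t: 32.42
tcp_pos: [0.3901, 0.3369, 0.1172]
orientation: [0.095, -3.134, 0.001]
contact_force: [-0.5, 1.1, 0.2]
width: 0.0301
finger_force: 0.0
```

```bash
python3 - <<'E'
from h import *
s=state();mv(.3957,.336,.027,np.radians(183))
im=capture('wrist')
cands=[]
# fit by brute force: pale (non-green) mask vs base outline
hsv=cv2.cvtColor(im,cv2.COLOR_BGR2HSV)
print([(np.round(r['pixel']).tolist(),round(r['confidence'],2),np.round(at('wrist',r['pixel'],.03,s),3)) for r in recognise('wrist','fresh0')])
def blk(cx,cy,yaw,col):
    u=np.array([np.cos(yaw),np.sin(yaw)]);v=np.array([-u[1],u[0]]);c=np.array([cx,cy])
    for a,b,z in((.038,.022,.012),(.02,.008,.038)):
        q=[np.r_[c+i*a*u+j*b*v,z] for i,j in((1,1),(1,-1),(-1,-1),(-1,1))]
        cv2.polylines(im,[proj('wrist',q,s).astype(int)],True,col,1)
blk(.3957,.336,np.radians(2.8),(255,0,0))
cv2.imwrite('pics/w8.png',im)
E
```

```text
tcp [0.3901 0.3369 0.1172] psi -3.081 d [-0.0061, -0.0012, 0.0902] r [-0.0008, -0.0063, 0.0085] rows 1.44626661235145 0.05658044516033267 t 32.42
[([318.0, 200.0], 0.84, array([0.384, 0.335, 0.03 ]))]
```

View pics/w8.png

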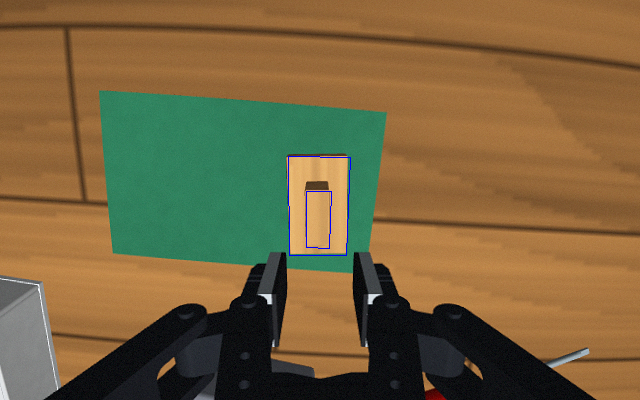

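Overlay (288–350, 156–255) coincides with the block. Grasp it.

>>> {"fn": "apply_moves", "kwargs": {
  "deltas": [0.35, -0.0055, -0.0015, 0.05, 0, -0.006, 0.0, 0.35, -0.0055, -0.0015, 0.088, 0, -0.006, 0.0, 0.35, -0.0055, -0.0015, 0.088, 0, -0.006, 0.0, 0, -0.0055, -0.0015, 0.088, 0, -0.006, 0.0, 0, -0.0055, -0.0015, 0.088, 0, -0.006, 0.0, 0, -0.0055, -0.0015, 0.088, 0, -0.006, 0.0, 0, -0.0055, -0.0015, 0.088, 0, -0.006, 0.0]
}}

```text
t: 33.4
tcp_pos: [0.3977, 0.3372, 0.0327]
orientation: [-0.093, 3.135, 0.003]
contact_force: [-0.7, -2.2, 9.8]
width: 0.0136
finger_force: 60.3
```

>>> {"fn": "apply_moves", "kwargs": {
  "deltas": [0, 0, 0, -0.02, 0, 0, 0, 0, 0, 0, -0.07, 0, 0, 0, 0, 0, 0, -0.12, 0, 0, 0, 0, 0, 0, -0.13, 0, 0, 0, 0, 0, 0, -0.13, 0, 0, 0]
}}

```text
t: 34.02
tcp_pos: [0.3965, 0.3365, 0.1616]
orientation: [-0.093, 3.136, 0.002]
contact_force: [0.5, -0.7, -1.3]
width: 0.0136
finger_force: 59.1
```

```bash
python3 -c "
from h import *
s=state();print(s['width'])
mv(.550,.0424,.072,np.radians(176.5))"
```

```text
0.013598023792965706
tcp [0.3965 0.3365 0.1616] psi -3.082 d [-0.1353, -0.3028, 0.0899] r [0.0015, 0.0044, 0.1206] rows 5.498026581629134 0.6463945989062058 t 34.02
```

>>> {"fn": "apply_moves", "kwargs": {
  "deltas": [0, -0.135, -0.303, 0, 0, 0.004, 0.12, 0, -0.135, -0.303, 0, 0, 0.004, 0.12, 0, -0.135, -0.303, 0, 0, 0.004, 0.12, 0, -0.135, -0.303, 0, 0, 0.004, 0.12, 0, -0.135, -0.303, 0, 0, 0.004, 0.12, 0, -0.135, -0.303, 0, 0, 0.004, 0.12, 0, -0.135, -0.303, 0.05, 0, 0.004, 0.12, 0, -0.135, -0.303, 0.083, 0, 0.004, 0.12]
}}

```text
t: 35.02
tcp_pos: [0.5478, 0.0423, 0.0749]
orientation: [-0.094, -3.136, -0.002]
contact_force: [0.1, -0.2, -1.0]
width: 0.0134
finger_force: 59.1
```

>>> {"fn": "apply_moves", "kwargs": {
  "deltas": [0, 0, 0, 0.02, 0, 0, 0, 0, 0, 0, 0.033, 0, 0, 0, 0, 0, 0, 0.033, 0, 0, 0]
}}

```text
t: 35.4
tcp_pos: [0.549, 0.0425, 0.0445]
orientation: [-0.094, -3.138, -0.002]
contact_force: [-0.1, 1.3, -0.7]
width: 0.0135
finger_force: 59.1
```

Lower 4.5 mm, release, lift, then go to a viewing pose.

>>> {"fn": "apply_moves", "kwargs": {
  "deltas": [0, 0, 0, 0.004, 0, 0, 0, 0, 0, 0, 0.0045, 0, 0, 0, 0.35, 0, 0, 0.0045, 0, 0, 0, 0.35, 0, 0, 0.0045, 0, 0, 0, 0.35, 0, 0, -0.03, 0, 0, 0, 0.35, 0, 0, -0.09, 0, 0, 0, 0.35, 0.02, -0.03, -0.15, 0, 0, 0, 0.6, 0.05, -0.06, -0.21, 0, 0, 0]
}}

```text
t: 36.4
tcp_pos: [0.5035, -0.0081, 0.2414]
orientation: [-0.093, -3.139, -0.003]
contact_force: [-0.9, -1.4, 1.9]
width: 0.0466
finger_force: 0.0
```

>>> {"fn": "apply_moves", "kwargs": {
  "deltas": [0.6, 0.0, -0.03, -0.06, 0, 0, 0, 0.6, 0.0, -0.06, -0.06, 0, 0, 0, 0.6, 0, -0.06, -0.06, 0, 0, 0, 0.6, 0, -0.06, -0.06, 0, 0, 0]
}}

```text
t: 36.9
tcp_pos: [0.5, -0.0672, 0.2993]
orientation: [-0.094, -3.138, -0.002]
contact_force: [-0.5, 0.4, 0.3]
width: 0.0512
finger_force: 0.0
```

```bash
python3 - <<'E'
from h import *
s=state();print(s['tcp_pos'].tolist(),s['orientation'].tolist())
im=capture('wrist');cv2.imwrite('pics/w9.png',cv2.resize(im,(800,500),interpolation=2))
mv(.6828,-.0189,.25,np.radians(86.5))
E
```

```text
[0.5000403360467071, -0.06715082860008922, 0.2993224357127847] [-0.09371957420592107, -3.138474352610851, -0.0020799909738766736]
tcp [ 0.5001 -0.0667  0.2993] psi 3.083 d [-0.1797, 0.0584, 0.049] r [-0.0004, -0.0025, 1.5732] rows 3.12327250667128 8.426128347578299 t 36.95
```

View pics/w9.png

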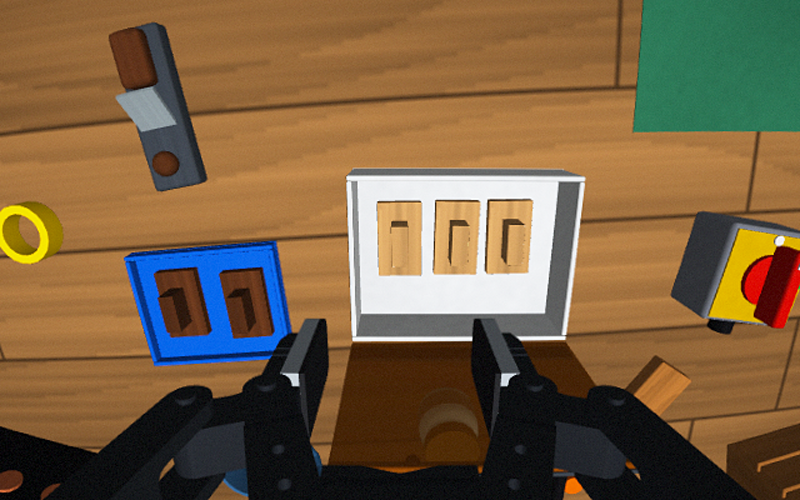

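>>> {"fn": "apply_moves", "kwargs": {
  "deltas": [0.35, -0.05, 0.058, -0.02, 0, 0, 0.18, 0.35, -0.1, 0.058, -0.02, 0, 0, 0.36, 0.35, -0.15, 0.058, -0.02, 0, 0, 0.54, 0.35, -0.18, 0.058, -0.02, 0, 0, 0.72, 0.35, -0.18, 0.058, -0.02, 0, 0, 0.9, 0.35, -0.18, 0.058, -0.02, 0, 0, 1.08, 0.35, -0.18, 0.058, -0.02, 0, 0, 1.26, 0.35, -0.18, 0.058, -0.02, 0, -0.002, 1.44]
}}

```text
t: 37.95
tcp_pos: [0.6833, -0.019, 0.3187]
orientation: [-2.131, -2.307, 0.0]
contact_force: [0.9, 1.1, 0.7]
width: 0.0298
finger_force: 0.0
```

>>> {"fn": "apply_moves", "kwargs": {
  "deltas": [0.35, 0, 0, 0, 0, 0, 0.132, 0.35, 0, 0, 0, 0, 0, 0.132]
}}

```text
t: 38.2
tcp_pos: [0.6833, -0.0193, 0.3189]
orientation: [-2.272, -2.169, 0.001]
contact_force: [0.1, 0.2, -0.1]
width: 0.0298
finger_force: 0.0
```

```bash
python3 - <<'E'
from h import *
s=state();mv(.6828,-.0189,.192,1.507)
im=capture('wrist')
p=proj('wrist',[[.682,-.0189,.211],[.685,.03,.211],[.679,-.068,.211]],s)
for q in p: cv2.circle(im,tuple(q.astype(int)),3,(255,0,255),-1)
cv2.imwrite('pics/w10.png',im)
E
```

```text
tcp [ 0.6833 -0.0193  0.3189] psi 1.525 d [0.0003, -0.0004, 0.1269] r [-0.0008, -0.0002, 0.0177] rows 2.030896608889084 0.09478483788061177 t 38.2
```

View pics/w10.png

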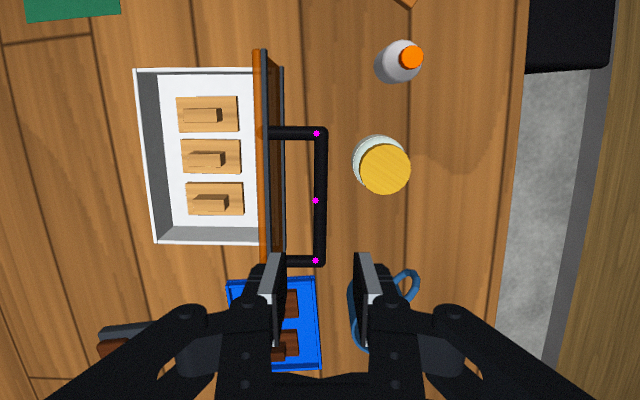

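>>> {"fn": "apply_moves", "kwargs": {
  "deltas": [0.35, 0, 0.002, 0.05, 0, 0, 0.018, 0.35, 0, 0.002, 0.1, 0, 0, 0.018, 0.35, 0, 0.002, 0.127, 0, 0, 0.018, 0.35, 0, 0.002, 0.127, 0, 0, 0.018, 0, 0, 0.002, 0.127, 0, 0, 0.018, 0, 0, 0.002, 0.127, 0, 0, 0.018, 0, 0, 0.002, 0.127, 0, 0, 0.018, 0, 0, 0.002, 0.127, 0, 0, 0.018]
}}

```text
t: 39.25
tcp_pos: [0.686, -0.0204, 0.1938]
orientation: [2.293, 2.145, 0.003]
contact_force: [-1.0, 1.7, 6.0]
width: 0.0075
finger_force: 59.2
```

```bash
python3 - <<'E'
from h import *
s=state();mv(.4845,-.007,.0875,np.radians(86.5))
p=np.array([s['tcp_pos'][0],s['tcp_pos'][2]+.019]);h=np.array([.6345,.06]);d=p-h
th=np.arctan2(d[1],-d[0])-np.arctan2(.046,.15)
print('theta',np.degrees(th),np.hypot(*d),s['contact_force'])
f=lambda t:(.15*(1-np.cos(t))+.046*np.sin(t),.15*np.sin(t)-.046*(1-np.cos(t)))
a=f(th)
for t in np.linspace(th,0,17): print(round(np.degrees(t)),round(f(t)[0]-a[0],4),round(-(f(t)[1]-a[1]),4))
E
```

```text
tcp [ 0.686  -0.0204  0.1938] psi 1.504 d [-0.0001, -0.2022, 0.1059] r [0.0021, -0.0005, -0.0054] rows 3.6517685071266346 0.03142031033337087 t 39.25
theta 91.57753858482478 0.1612756588008989 [-1.02600986  1.73402676  6.04572549]
92 0.0 -0.0
86 -0.0151 -0.0043
80 -0.0305 -0.007
74 -0.0461 -0.0082
69 -0.0618 -0.0078
63 -0.0773 -0.0058
57 -0.0926 -0.0024
52 -0.1075 0.0026
46 -0.1217 0.0091
40 -0.1353 0.0169
34 -0.148 0.0261
29 -0.1598 0.0365
23 -0.1704 0.0479
17 -0.1798 0.0604
11 -0.188 0.0738
6 -0.1948 0.0879
0 -0.2001 0.1027
```

>>> {"fn": "apply_moves", "kwargs": {
  "deltas": [0, 0, -0.015, -0.004, 0, 0, 0, 0, 0, -0.0305, -0.0065, 0, 0, 0, 0, 0, -0.046, -0.0075, 0, 0, 0, 0, 0, -0.062, -0.007, 0, 0, 0, 0, 0, -0.0775, -0.005, 0, 0, 0, 0, 0, -0.0925, -0.0015, 0, 0, 0, 0, 0, -0.1075, 0.0035, 0, 0, 0, 0, 0, -0.122, 0.01, 0, 0, 0]
}}

```text
t: 40.25
tcp_pos: [0.5654, -0.0131, 0.1852]
orientation: [2.291, 2.142, 0.005]
contact_force: [-0.1, -1.3, 8.5]
width: 0.0078
finger_force: 65.0
```

>>> {"fn": "apply_moves", "kwargs": {
  "deltas": [0, 0, -0.0135, 0.008, 0, 0, 0, 0, 0, -0.0265, 0.017, 0, 0, 0, 0, 0, -0.038, 0.0275, 0, 0, 0, 0, 0, -0.0485, 0.039, 0, 0, 0, 0, 0, -0.058, 0.0515, 0, 0, 0, 0, 0, -0.066, 0.065, 0, 0, 0, 0, 0, -0.073, 0.079, 0, 0, 0, 0, 0, -0.0785, 0.092, 0, 0, 0]
}}

```text
t: 41.25
tcp_pos: [0.4857, -0.0083, 0.0905]
orientation: [2.293, 2.144, -0.0]
contact_force: [1.1, -3.5, 4.0]
width: 0.0076
finger_force: 69.5
```

```bash
python3 - <<'E'
from h import *
s=state();mv(.4845,-.007,.0875,np.radians(86.5))
p=np.array([s['tcp_pos'][0],s['tcp_pos'][2]+.019]);h=np.array([.6345,.06]);d=p-h
th=np.arctan2(d[1],-d[0])-np.arctan2(.046,.15)
print('theta',np.degrees(th),np.hypot(*d),s['contact_force'])
E
```

```text
tcp [ 0.4857 -0.0083  0.0905] psi 1.504 d [0.0012, -0.0012, 0.003] r [0.0015, 0.0015, -0.0062] rows 0.05549275066403693 0.035086049994120405 t 41.25
theta 1.3484860763682616 0.15685924857593295 [ 1.06828088 -3.49877551  3.98721998]
```

>>> {"fn": "apply_moves", "kwargs": {
  "deltas": [0, 0, -0.001, 0.003, 0, 0, 0, 0, 0, -0.001, 0.005, 0, 0, 0, 0, 0, -0.001, 0.005, 0, 0, 0]
}}

```text
t: 41.62
tcp_pos: [0.4844, -0.0082, 0.0861]
orientation: [2.295, 2.145, -0.002]
contact_force: [-5.9, -6.3, 12.3]
width: 0.0071
finger_force: 71.8
```

>>> {"fn": "apply_moves", "kwargs": {
  "deltas": [0.5, 0, 0, 0, 0, 0, 0, 0.5, 0, 0, 0, 0, 0, 0, 0.5, 0, 0, 0, 0, 0, 0, 0.5, 0, 0, -0.03, 0, 0, 0, 0.5, 0, 0, -0.08, 0, 0, 0, 0.5, 0, 0, -0.12, 0, 0, 0, 0.5, 0, 0, -0.12, 0, 0, 0]
}}

```text
t: 42.5
tcp_pos: [0.486, -0.0071, 0.2081]
orientation: [2.291, 2.143, 0.004]
contact_force: [-0.1, 0.6, -0.6]
width: 0.043
finger_force: 0.0
```

```bash
python3 - <<'E'
from h import *
mv(.5895,.284,.22,np.radians(170.5))
E
```

```text
tcp [ 0.486  -0.0071  0.2081] psi 1.504 d [0.2974, 0.0839, -0.0118] r [0.0033, 0.0043, -1.4719] rows 4.947205683858886 7.88365114114278 t 42.5
```

>>> {"fn": "apply_moves", "kwargs": {
  "deltas": [0.5, 0.297, 0.084, -0.012, 0, 0, -0.18, 0.5, 0.297, 0.084, -0.012, 0, 0, -0.36, 0.5, 0.297, 0.084, -0.012, 0, 0, -0.55, 0.5, 0.297, 0.084, -0.012, 0, 0, -0.73, 0.5, 0.297, 0.084, -0.012, 0, 0, -0.92, 0.5, 0.297, 0.084, -0.012, 0, 0, -1.1, 0.5, 0.297, 0.084, -0.012, 0.003, 0.004, -1.29, 0.5, 0.297, 0.084, -0.012, 0.003, 0.004, -1.472]
}}

```text
t: 43.5
tcp_pos: [0.5876, 0.2837, 0.2157]
orientation: [-0.249, -3.125, -0.001]
contact_force: [-0.5, -0.5, 0.1]
width: 0.0424
finger_force: 0.0
```

>>> {"fn": "apply_moves", "kwargs": {
  "deltas": [0.5, 0, 0, 0, 0, 0, 0]
}}

```text
t: 43.62
tcp_pos: [0.5877, 0.2834, 0.2159]
orientation: [-0.261, -3.124, -0.001]
contact_force: [0.5, -1.2, -0.2]
width: 0.0425
finger_force: 0.0
```

```bash
python3 - <<'E'
from h import *
s=state();mv(.5895,.284,.078,np.radians(170.5));print(s['joint_pos'])
im=capture('wrist')
hsv=cv2.cvtColor(im,cv2.COLOR_BGR2HSV)
u=np.array([np.cos(np.radians(170.5)),np.sin(np.radians(170.5))]);v=np.array([u[1],-u[0]])
q=[np.r_[np.array([.5895,.284])+i*.037*u+j*.007*v,.097] for i,j in[(1,1),(1,-1),(-1,-1),(-1,1)]]
cv2.polylines(im,[proj('wrist',q,s).astype(int)],True,(255,0,255),1);cv2.imwrite('pics/w11.png',im)
E
```

```text
tcp [0.5877 0.2834 0.2159] psi 2.975 d [-0.0026, 0.0008, 0.1379] r [0.0002, -0.0066, -0.0006] rows 2.206753122148314 0.03537269479318527 t 43.62
[ 0.22718009  0.67599607 -1.16572925  1.35361515  0.60867864  1.5010912
  0.51249568]
```

View pics/w11.png

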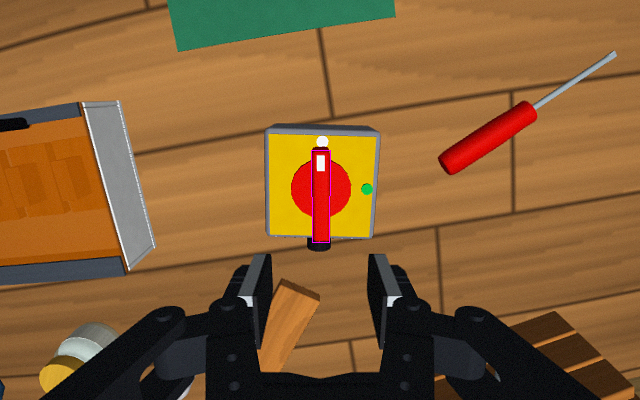

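Bar matches the overlay (313–331, 148–242), lid is shut. Descend and grip.

>>> {"fn": "apply_moves", "kwargs": {
  "deltas": [0.5, -0.0025, 0.001, 0.06, 0, -0.006, 0, 0.5, -0.0025, 0.001, 0.12, 0, -0.006, 0, 0.5, -0.0025, 0.001, 0.137, 0, -0.006, 0, 0.5, -0.0025, 0.001, 0.137, 0, -0.006, 0, 0, -0.0025, 0.001, 0.137, 0, -0.006, 0, 0, -0.0025, 0.001, 0.137, 0, -0.006, 0, 0, -0.0025, 0.001, 0.137, 0, -0.006, 0, 0, -0.0025, 0.001, 0.137, 0, -0.006, 0]
}}

```text
t: 44.68
tcp_pos: [0.5909, 0.284, 0.083]
orientation: [0.261, 3.127, 0.001]
contact_force: [-2.9, -4.7, 8.8]
width: 0.0125
finger_force: 59.0
```

>>> {"fn": "apply_moves", "kwargs": {
  "deltas": [0, 0, 0, 0, 0, 0, 0.15, 0, 0, 0, 0, 0, 0, 0.32, 0, 0, 0, 0, 0, 0, 0.5, 0, 0, 0, 0, 0, 0, 0.68, 0, 0, 0, 0, 0, 0, 0.86, 0, 0, 0, 0, 0, 0, 1.04, 0, 0, 0, 0, 0, 0, 1.22, 0, 0, 0, 0, 0, 0, 1.4]
}}

```text
t: 45.68
tcp_pos: [0.5888, 0.2821, 0.0829]
orientation: [2.222, 2.217, -0.006]
contact_force: [-16.2, -14.1, 19.7]
width: 0.0121
finger_force: 60.5
```

>>> {"fn": "apply_moves", "kwargs": {
  "deltas": [0, 0, 0, 0, 0, 0, 0.12, 0, 0, 0, 0, 0, 0, 0.19, 0, 0, 0, 0, 0, 0, 0.19, 0.5, 0, 0, 0, 0, 0, 0.19, 0.5, 0, 0, 0, 0, 0, 0.19, 0.5, 0, 0, -0.06, 0, 0, 0.19, 0.5, 0, 0, -0.12, 0, 0, 0.19, 0.5, 0, 0, -0.16, 0, 0, 0.19]
}}

```text
t: 46.68
tcp_pos: [0.5902, 0.285, 0.2441]
orientation: [2.416, 2.006, 0.008]
contact_force: [0.7, -0.1, -1.1]
width: 0.0426
finger_force: 0.0
```

>>> {"fn": "apply_moves", "kwargs": {
  "deltas": [0.5, 0, 0, -0.05, 0, 0, 0, 0.5, 0, 0, -0.05, 0, 0, 0]
}}

```text
t: 46.92
tcp_pos: [0.5907, 0.2857, 0.2953]
orientation: [2.416, 2.006, 0.014]
contact_force: [-0.0, -0.2, -1.8]
width: 0.0427
finger_force: 0.0
```

```bash
python3 - <<'E'
from h import *
s=state();print(s['tcp_pos'],s['contact_force'],s['t'])
w=capture('wrist');sd=capture('side')
o=np.zeros((600,800,3),np.uint8);o[:300,:480]=cv2.resize(w,(480,300));c=cv2.resize(sd[110:310,230:430],(300,300),interpolation=2);o[300:,:300]=c
cv2.imwrite('pics/w12.png',o)
E
```

```text
[0.5907299  0.28570159 0.2952658 ] [-0.04278716 -0.22020149 -1.77926317] 46.925
```

View pics/w12.png

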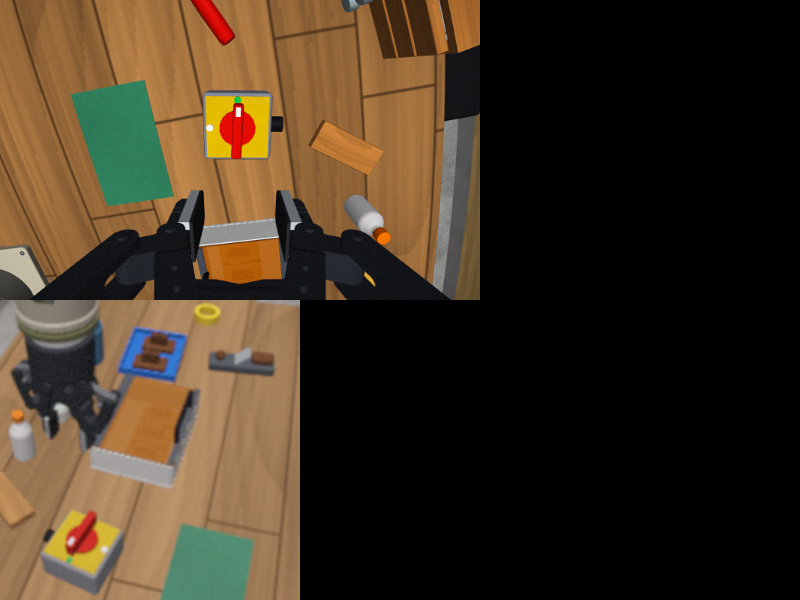

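```bash
python3 -c "
from station import close_job
print(close_job())"
```

```text
the job is handed in; nothing more can be done
None
```

I've handed in the job after about 47 s of robot time. Both dark blocks are flat in the tray, all three pale blocks are flat in the box, the lid is shut, and the handle was on only while the lid was shut; the last pictures bear this out, and no verdict was returned. While I was setting down the second cured block, the wrist force reached about 79 N (limit 120 N); the block still lies flat.

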